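# Load two instrument cassettes into the sprung steriliser carrier

### The job

Load the two slim instrument cassettes from the drying tray into the steriliser carrier: take the follower by its squeeze grip, draw it back, without forcing it against its stop block, until its catch holds it, and lower both cassettes gently on their long edge to the track floor, in the space behind the three already there. Then squeeze the grip again and ease the follower in, without letting it snap, until all five cassettes are held in one closed, upright row. Leave the thick cassette on the tray and the three loaded ones in place, and do not push the other things on the worktop about.

Things in the scene. Friction and masses are not known exactly. Their poses are not given: they have to be found in the camera images.
- carrier: fixed stainless steriliser carrier: open-topped U track 404 mm long (own y, from -180 to +224), 190 wide (x). Origin on the worktop under the middle line. Track floor at z = 18 mm; side walls inside at x = +-92, 45 high above the floor, then lips flared out 7 mm (top 54 above the floor). Stop plate at the -y end, inside face y = -170; three cassettes packed against it fill the track to y = -86
- follower: sheet-steel follower: plate 150 mm wide, 68 high, sliding only along the carrier's y. Origin: lower middle of the face that presses the row, at floor level; axes as the carrier. A spring pulls it to the stop plate (-y), 11 N at the start, 14 to 15 N drawn right back. Drawn back (+y) it meets a rubber-faced stop block clamped near the +y end, set anew each time between 163 and 211 mm from the start: feel for it
- grip (a point): middle of the follower's squeeze grip, 106 mm above the track floor, 40.5 behind (+y) the follower's face. Two black-faced upright plates 40 mm wide (x), from 84 to 124 mm above the floor: the front one fixed, outside face 20.5 mm on this point's -y side; the rear one a sprung lever, outside face 22 on the +y side. Pinched together along y: 43 mm thick free, 28 squeezed (6 N)
- catch_pivot (a point): pivot of the lever, low behind the follower, 13 mm above the track floor. The lever's tail is the catch. Let go of the grip while the follower is against the stop block or less than 9 mm short of it: the catch drops behind the block's keeper and holds the follower parked about 9 mm short of the block. Let go elsewhere, the follower flies home. Squeezing the grip fully lifts the catch off
- slim_a_mid (a point): centre of one slim cassette: perforated stainless box 180 mm long (own x), 28 mm thick (own y), 80 mm high (z), about 0.34 kg, at the start standing on its long edge on the drying tray (tray floor 4 mm above the worktop). Lower edge stepped in 3 mm at both ends.
- slim_b_mid (a point): centre of the other slim cassette, identical to the first.
- thick_mid (a point): centre of the thick cassette (180 x 46 x 80 mm) that also stands on the tray and stays there. The three cassettes on the tray stand in any order about 90 mm apart.
- tray: stainless drying tray, fixed, 240 mm (x) by 320 mm (y), rim 14 mm high. Origin: middle of its underside on the worktop.
- row_1_mid (a point): centre of the loaded cassette next to the stop plate (same size as the slim ones).
- row_2_mid (a point): centre of the second loaded cassette.
- row_3_mid (a point): centre of the third loaded cassette, the one the follower presses on at the start.
- spray: plastic bottle, 64 mm across, 170 mm tall, behind the task's things; origin at its foot.
- gloves: glove carton 120 x 240 x 70 mm, left of the tray; origin at its underside.
- dish: steel bowl 120 mm across, 40 mm high, beyond the carrier; origin at its foot.
- tape: roll of tape 96 mm across, 24 mm high, lying beyond the carrier; origin at its underside.
- brush: cleaning brush 180 mm long, lying beyond the tray.
- beaker: steel beaker 84 mm across, 100 mm high, right of the carrier; origin at its foot.
- swabs: paper carton 70 x 110 x 50 mm, to the right of the carrier; origin at its underside.
Mind the look-alikes: they are no part of the job. What is shaped like the part that bears slim_b_mid but purple is not meant. Leave any yellow look-alike of the part that bears slim_a_mid alone.

How it is judged:
On the way, in this order (a step that is already met when the one before it is completed fails the run):
1. the follower is drawn back and parked on its catch, with the gripper off it (y of grip in the frame of carrier between 0.1 and 0.17 m and contact force between the fingers and follower below 0.3 N), for 0.3 s.
2. with the follower still parked, both slim cassettes stand in the track between the row and the follower, released (y of grip in the frame of carrier between 0.1 and 0.17 m and x of slim_a_mid in the frame of carrier between -0.005 and 0.005 m and y of slim_a_mid in the frame of carrier between -0.075 and 0.11 m and z of slim_a_mid in the frame of carrier between 0.055 and 0.062 m and angle between each of slim_a_mid, slim_b_mid's own z axis and vertical below 0.08 rad and angle between the x axis of each of slim_a_mid, slim_b_mid and the x axis of carrier, either way round below 0.08 rad and x of slim_b_mid in the frame of carrier between -0.005 and 0.005 m and y of slim_b_mid in the frame of carrier between -0.075 and 0.11 m and z of slim_b_mid in the frame of carrier between 0.055 and 0.062 m and contact force between the fingers and slim_a below 0.3 N and contact force between the fingers and slim_b below 0.3 N), for 0.2 s.
At the end, for the whole second after the job is handed in: All five cassettes stand upright and square on the track floor in one closed row: slim ones within 5 mm of the middle line and right behind the three, follower let go and within 6 mm of fully closed on them; loaded ones moved < 10 mm, thick one < 12 mm; all at rest (x of slim_a_mid in the frame of carrier between -0.005 and 0.005 m and y of slim_a_mid in the frame of carrier between -0.08 and -0.036 m and z of slim_a_mid in the frame of carrier between 0.055 and 0.062 m and angle between each of slim_a_mid, slim_b_mid, row_1_mid, row_2_mid, row_3_mid, thick_mid's own z axis and vertical below 0.08 rad and angle between the x axis of each of slim_a_mid, slim_b_mid and the x axis of carrier, either way round below 0.08 rad and x of slim_b_mid in the frame of carrier between -0.005 and 0.005 m and y of slim_b_mid in the frame of carrier between -0.08 and -0.036 m and z of slim_b_mid in the frame of carrier between 0.055 and 0.062 m and y of grip in the frame of carrier between -0.02 and 0.0165 m and distance of each of row_1_mid, row_2_mid, row_3_mid from where it was at the start of the episode below 0.01 m and contact force between the fingers and follower below 0.3 N and linear speed of each of follower, slim_a, slim_b below 0.02 m/s and distance of thick_mid from where it was at the start of the episode below 0.012 m); the robot touches nothing.
It fails at once if the follower is forced against its stop block (over 45 N) (contact force between follower and stop_block above 45 N).
It fails at once if the follower snaps (moves faster than 0.5 m/s) (linear speed of follower above 0.5 m/s).
It fails at once if a slim cassette is dropped into the track (moves faster than 0.4 m/s inside it, less than 50 mm above its floor) ((x of slim_a_mid in the frame of carrier between -0.09 and 0.09 m and y of slim_a_mid in the frame of carrier between -0.17 and 0.17 m and z of slim_a_mid in the frame of carrier between 0 and 0.108 m and linear speed of slim_a above 0.4 m/s) or (x of slim_b_mid in the frame of carrier between -0.09 and 0.09 m and y of slim_b_mid in the frame of carrier between -0.17 and 0.17 m and z of slim_b_mid in the frame of carrier between 0 and 0.108 m and linear speed of slim_b above 0.4 m/s)).
It fails at once if a loaded cassette is displaced by more than 15 mm or the thick one by more than 20 mm, or one of them is tipped (distance of any of row_1_mid, row_2_mid, row_3_mid from where it was at the start of the episode above 0.015 m or angle between any of row_1_mid, row_2_mid, row_3_mid, thick_mid's own z axis and vertical above 0.25 rad or distance of thick_mid from where it was at the start of the episode above 0.02 m).
It fails at once if another thing on the worktop is pushed more than 30 mm (distance of any of gloves, spray, dish, tape, brush, beaker, swabs from where it was at the start of the episode above 0.03 m).
It also fails if it takes over 72 s, if anything falls off the work surface, if the arm or the gripper's body presses on something with over 40 N, if the wrist force passes 120 N, or if a joint passes its speed limit or range.

### The arm

A 7-joint arm with a two-finger parallel gripper is mounted at the origin on the work surface. World frame = base frame: x ahead of the robot, y to its left, z up, the work surface at z = 0. Lengths are in m, angles in rad, forces in N, time in s.
With the tool pointing down it reaches from about 0.4 to 0.875 m from the base axis. Payload 19.3 kg.
Tool frame: the origin (TCP) lies at the very end of the fingers, on their centre line; the grasp point (between the pads) lies 19 mm behind it (bot.grasp_offset is the distance from the TCP to the grasp point, in m); z points along the fingers, x is the direction in which the jaws open and shut, and the axes are right-handed (so a half turn about z gives the same grasp; the last joint's range is limited). The gripper opens to 85 mm and grips with 20 to 120 N. Pads are 22 mm wide; open, the fingers measure 114 mm over their backs; the gripper's body (76 mm by 85 mm) begins 54 mm behind the grasp point. The pads swing forward as they close: fully open they stand 13 mm farther back than shut.
Start: joints at [1.07, 0.521, -0.036, 1.599, 0.021, 1.021, -0.113], TCP at [0.261, -0.568, 0.231] pointing down, gripper open.
Joint ranges: [-2.91, 2.91], [-0.3, 2.13], [-1.5, 1.42], [0.17, 2.43], [-1.26, 4.41], [0.16, 1.93], [-2.52, 2.52]. Speed limits (rad/s): [1.89, 1.89, 2.39, 2.39, 3.01, 3.01, 3.01].

### API

Orientations are given as [roll, pitch, yaw] about the fixed x, y, z axes, in that order (R = Rz(yaw) Ry(pitch) Rx(roll)).
In Python, from workcell import status, grab_frame, calibration, job, regions_of, mark_of, bot gives the robot as it stands.
- The arm moves only by the tool carry_out, never from a script. Its argument "deltas" is one flat list of numbers, 5 for each row, row after row: the opening, from -1 (shut) to 1 (fully open), then the shift along the tool's x, y, z in cm, then the turn about the tool's z in degrees. A call has 1 to 20 rows; each row shifts and turns the commanded pose from where the row before left it, along the tool's axes as they then stand; what a row does not reach is not made up. A row lasts 1/12 s, in which the tool goes at most 41.7 mm and 7.16 degrees, less where a joint would pass 70% of its speed; a pose out of reach is approached as far as the arm can. A call with a gripper value outside its range is refused whole. The fingers move at their own pace and stop on an object; "newtons" is the grip in N (left out, the last holds). Time passes only in rows, so rows that do not move let the fingers close. It gives the time, the measured TCP pose, the force and the opening at its end, in the units of the state.
- status.observe(): the state, without advancing time (a new reading comes with each control period).
- grab_frame(name): name is "scene" or "top" or "wrist"; returns the picture (420x560x3 uint8, red, green, blue); there is no depth.
- calibration(name): a dict with "fov_y" (degrees; the focal length in pixels is half the picture's height over the tangent of half this angle, whatever the lens; pixels are square), "cx", "cy" (the principal point, pixels), "R" (3x3) and "t" (3): a world point X has camera coordinates R X + t. Camera axes: x right, y down, z forward; pixel columns grow to the right and rows downward; lengths in m; the calibration is good to about 2 mm. The wrist camera is an equidistant fisheye: a pixel r from the principal point sees the ray r / f radians off the axis. A picture is of the moment at which its call begins: read the wrist's pose just before it. calibration takes no time and is no camera call; for the wrist camera it gives the pose at the moment of the call.
- job.job_done(): hands the job in, once; it reports no verdict.
Trained networks look in the newest picture that a camera, given by its name, has taken for a name from the list of things; names that differ only in an ending like _2 or _b are one class to them, and where a whole thing is asked for, a point or a joint stands for the part that bears it (a point fixed in the world has none). Each returns a list of dicts, best first, with "p" (0 to 1); they miss things now and then, are a little off and sometimes report something else, mostly with a low value. They report only what shows in the picture. A call takes as long as a camera call. They do not tell look-alikes from the thing itself.
- regions_of(camera, target): "region" (420x560 bool, what is visible of it) and "xy" ([column, row] in pixels, amid what is visible of it).
- mark_of(camera, target): "xy" ([column, row] in pixels: a listed point, or the origin of a listed thing).
The state is a dict: "clock": time; "qpos": joint angles; "qd": joint speeds; "joint_efforts": joint torques, N m; "position": TCP position; "tool_rot": TCP orientation; "force": force on the tool from outside, world axes, zero at the start; "moment": the same for the moment, N m; "grip_width": finger opening in m.
Only numpy, scipy, OpenCV 4.12 (cv2) and the standard library are available. Lean on these libraries where they do the work, as an engineer would, in place of code of your own. Each camera call takes 0.05 s, during which the arm holds its last target.

## Working session

There is one attempt and no reset: what is moved stays moved. The work goes in short steps, Python scripts to look and compute and a tool call to move; the robot and the scene stay as the last step left them, time stands still between calls to the robot, and variables do not carry over. Pictures are saved under pics/ and viewed, and the job is handed in when it is done.

Besides the shell and the picture viewer there is one more tool, called after "Call:" as name(argument=value, ...) on one line, values as JSON. carry_out: Moves the arm, as the interface text tells. Its arguments: {"type":"object","properties":{"deltas":{"type":"array","items":{"type":"number"}},"newtons":{"type":"number"}},"required":["deltas"]}

```bash
ls; mkdir -p pics; python3 - <<'E'
from workcell import *
import cv2,numpy as np
print(status.observe())
for n in ("scene","top","wrist"):
    im=grab_frame(n); cv2.imwrite(f"pics/{n}0.png",im[:,:,::-1]); c=calibration(n); print(n,c)
print(bot.grasp_offset,[a for a in dir(bot) if a[0]!='_'])
E
```

```text
pics
{'clock': 0.0, 'qpos': array([ 1.06977749,  0.52202083, -0.03632279,  1.59998037,  0.02120168,
        1.0211189 , -0.11277995]), 'qd': array([ 2.05633886e-03, -1.93129886e-04, -1.29603012e-04, -5.60125404e-04,
        6.54971306e-05, -3.37321560e-04,  4.11235559e-04]), 'joint_efforts': array([ 4.39223240e-04, -9.27110767e+01,  1.98014483e+00, -3.69933271e+01,
        1.78027729e-02,  8.19726993e-03, -2.02634965e-05]), 'position': array([ 0.26083431, -0.56760478,  0.23073144]), 'tool_rot': array([ 3.14150715e+00,  1.13919315e-03, -1.13997108e+00]), 'force': array([ 0.03115473,  0.5433961 , -0.39006496]), 'moment': array([-0.02314562,  0.00133026,  0.00841325]), 'grip_width': 0.08540355039885}
scene {'fov_y': 56.56454562008003, 'cx': 280.90840363189614, 'cy': 209.34614935787556, 'R': array([[-0.80449844,  0.59369101,  0.01769861],
       [ 0.35489105,  0.50437245, -0.78718535],
       [-0.47627156, -0.62700831, -0.61646247]]), 't': array([ 0.38301943, -0.08996493,  1.42736468])}
top {'fov_y': 52.43151836903759, 'cx': 279.39361264723743, 'cy': 209.19042887599193, 'R': array([[-2.29966935e-02, -9.99735400e-01,  5.31151098e-04],
       [-9.82890169e-01,  2.25120800e-02, -1.82811710e-01],
       [ 1.82751381e-01, -4.72612807e-03, -9.83147800e-01]]), 't': array([0.0049017 , 0.49525632, 1.59274518])}
wrist {'fov_y': 65.70646984690485, 'cx': 279.76725945141175, 'cy': 205.6988789708933, 'R': array([[ 4.17278582e-01, -9.08778599e-01, -2.05780097e-04],
       [-8.59481903e-01, -3.94716849e-01,  3.24791422e-01],
       [-2.95244718e-01, -1.35351640e-01, -9.45785647e-01]]), 't': array([-0.62553274, -0.04172443,  0.38026084])}
0.0187 ['IKError', 'grasp_offset']
```

View pics/scene0.png

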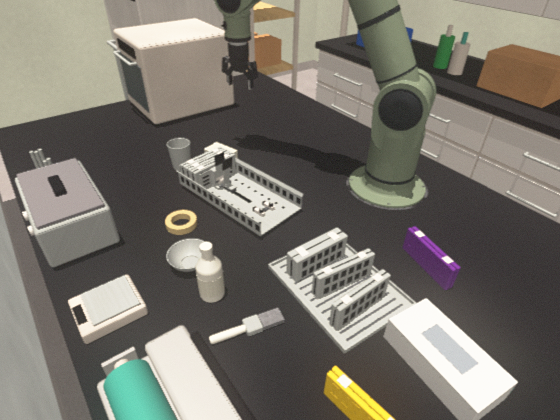

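View pics/top0.png

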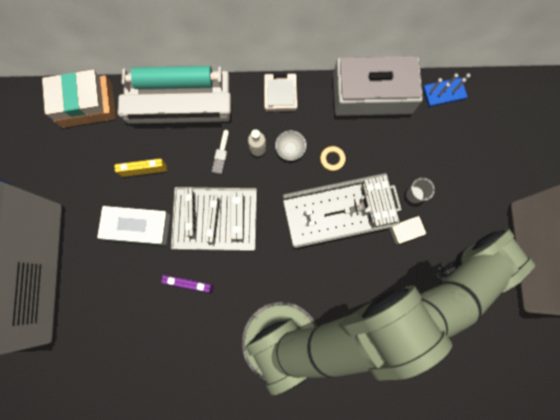

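View pics/wrist0.png

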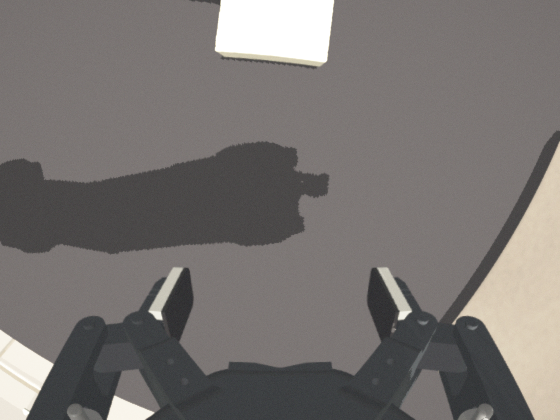

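```bash
cat > h.py <<'E'
from workcell import *
import cv2,numpy as np
def ray(cal,xy):
    f=210/np.tan(np.radians(cal['fov_y']/2)); R=np.array(cal['R']);t=np.array(cal['t'])
    d=np.array([(xy[0]-cal['cx'])/f,(xy[1]-cal['cy'])/f,1.])
    return -R.T@t, R.T@d
def rayw(cal,xy):
    f=210/np.tan(np.radians(cal['fov_y']/2)); R=np.array(cal['R']);t=np.array(cal['t'])
    u=np.array([(xy[0]-cal['cx']),(xy[1]-cal['cy'])]);r=np.hypot(*u);th=r/f
    d=np.r_[u/r*np.sin(th) if r>0 else [0,0],np.cos(th)]
    return -R.T@t, R.T@d
def onz(cal,xy,z,w=False):
    o,d=(rayw if w else ray)(cal,xy); return o+d*(z-o[2])/d[2]
def proj(cal,X,w=False):
    f=210/np.tan(np.radians(cal['fov_y']/2)); c=np.array(cal['R'])@np.array(X)+np.array(cal['t'])
    if w:
        r=np.hypot(c[0],c[1]);th=np.arctan2(r,c[2]); return np.array([cal['cx']+f*th*c[0]/r,cal['cy']+f*th*c[1]/r])
    return np.array([cal['cx']+f*c[0]/c[2],cal['cy']+f*c[1]/c[2]])
E
python3 - <<'E'
from h import *
for n in ("top","scene"):
    c=calibration(n); 
    for nm,z in [("carrier",0),("follower",.018),("grip",.124),("slim_a_mid",.044),("thick_mid",.044),("tray",0),("row_1_mid",.058),("row_2_mid",.058),("row_3_mid",.058),("catch_pivot",.031)]:
        for m in mark_of(n,nm)[:4]:
            print(n,nm,round(m['p'],2),np.round(m['xy'],1),np.round(onz(c,m['xy'],z),4))
print(status.observe()['clock'])
E
python3 - <<'E'
import cv2
a=cv2.imread('pics/top0.png')
cv2.imwrite('pics/top0c.png',cv2.resize(a[160:270,155:455],None,fx=2.6,fy=2.6,interpolation=cv2.INTER_CUBIC))
a=cv2.imread('pics/scene0.png')
cv2.imwrite('pics/scene0c.png',cv2.resize(a[130:350,160:430],None,fx=2.7,fy=2.7,interpolation=cv2.INTER_CUBIC))
E
```

```text
top carrier 0.63 [346.7 210.1] [ 0.494  -0.2723  0.    ]
top carrier 0.16 [366.5 206. ] [ 0.5087 -0.3515  0.    ]
top follower 0.69 [366.6 208.8] [ 0.4941 -0.3474  0.018 ]
top follower 0.21 [370.6 204.3] [ 0.5117 -0.3642  0.018 ]
top grip 0.76 [360.6 203.8] [ 0.4939 -0.304   0.124 ]
top grip 0.64 [415.1 193.5] [ 0.528  -0.5068  0.124 ]
top slim_a_mid 0.97 [143.4 170.4] [0.662  0.5217 0.044 ]
top slim_a_mid 0.73 [186.9 212.3] [0.4915 0.3489 0.044 ]
top tray 0.97 [212.6 217.8] [0.4753 0.2569 0.    ]
top row_1_mid 0.82 [382.8 198.3] [ 0.5263 -0.4034  0.058 ]
top row_2_mid 0.78 [374.1 201.9] [ 0.513  -0.3692  0.058 ]
top row_2_mid 0.51 [137.2 224.7] [0.4456 0.5332 0.058 ]
top row_3_mid 0.83 [367.  202.5] [ 0.5113 -0.3419  0.058 ]
top catch_pivot 0.58 [358.5 204.7] [ 0.5087 -0.3142  0.031 ]
top catch_pivot 0.28 [343.9 213. ] [ 0.4773 -0.2558  0.031 ]
top catch_pivot 0.17 [377.5 202.7] [ 0.5149 -0.3885  0.031 ]
scene carrier 0.94 [233.3 193.1] [ 0.4818 -0.2737  0.    ]
scene follower 0.86 [219.6 181.5] [ 0.4972 -0.3404  0.018 ]
scene grip 0.97 [221.7 161.2] [ 0.5027 -0.2996  0.124 ]
scene grip 0.38 [247.9 328.4] [0.7827 0.2992 0.124 ]
scene grip 0.16 [315.3 252.2] [0.5284 0.2107 0.124 ]
scene slim_a_mid 0.97 [361.  298.6] [0.4841 0.3401 0.044 ]
scene slim_a_mid 0.67 [363.5 413.9] [0.6793 0.5376 0.044 ]
scene thick_mid 0.68 [316.8 251.9] [0.4662 0.1529 0.044 ]
scene tray 0.98 [340.7 284. ] [0.4618 0.2515 0.    ]
scene row_1_mid 0.75 [203.9 165.8] [ 0.5203 -0.4066  0.058 ]
scene row_2_mid 0.53 [210.6 168.4] [ 0.5091 -0.3776  0.058 ]
scene row_3_mid 0.86 [214.7 168.7] [ 0.4981 -0.3675  0.058 ]
scene catch_pivot 0.69 [341.9 272.6] [0.4533 0.2421 0.031 ]
scene catch_pivot 0.69 [212.1 171.1] [ 0.4949 -0.3977  0.031 ]
scene catch_pivot 0.66 [223.8 182.1] [ 0.4957 -0.3113  0.031 ]
scene catch_pivot 0.46 [314.8 255.5] [0.4706 0.151  0.031 ]
1.15
```

View pics/top0c.png

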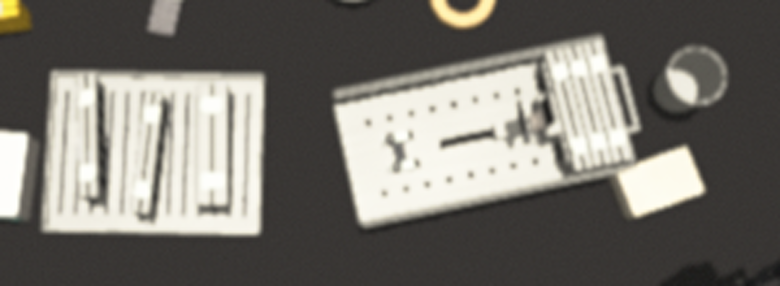

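View pics/scene0c.png

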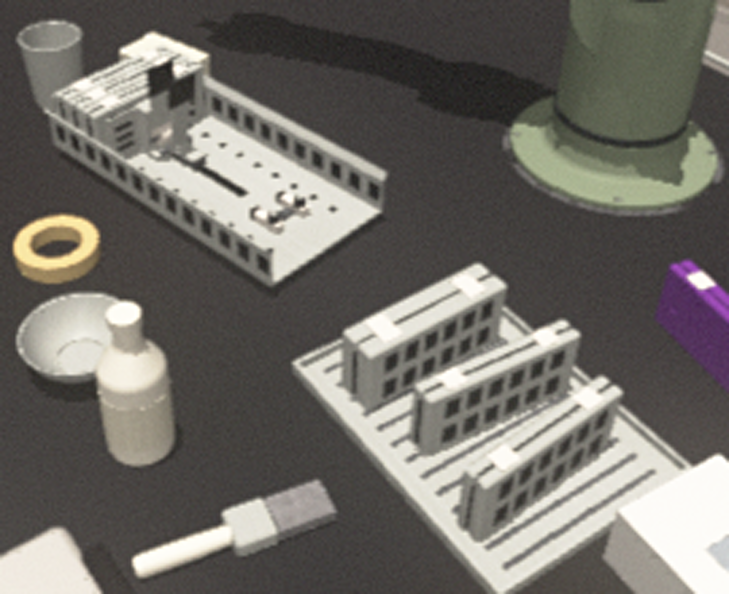

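```bash
python3 - <<'E'
from h import *
from scipy.spatial.transform import Rotation as Ro
c=calibration("wrist");s=status.observe()
T=Ro.from_euler('xyz',s['tool_rot']).as_matrix()
C=-np.array(c['R']).T@c['t']
print(T); print("cam in tool",T.T@(C-s['position']),"axis in tool",T.T@c['R'][2])
ct=calibration("top")
# carrier corners fit: floor corners pixels crop /2.6 + (155,160); lips top z=.072
for q in [(333,90),(360,228),(604,36),(634,165)]:
    p=(q[0]/2.6+155,q[1]/2.6+160); print(q,np.round(onz(ct,p,.072),4))
E
```

```text
[[ 4.17560822e-01 -9.08648975e-01 -1.01676697e-05]
 [-9.08648975e-01 -4.17560822e-01 -6.62244195e-06]
 [ 1.77185458e-06  1.20041149e-05 -1.00000000e+00]]
cam in tool [ 0.00075923 -0.08385074 -0.14220133] axis in tool [4.72213455e-04 3.24724310e-01 9.45808596e-01]
(333, 90) [ 0.5464 -0.0216  0.072 ]
(360, 228) [ 0.3436 -0.0553  0.072 ]
(604, 36) [ 0.6188 -0.4236  0.072 ]
(634, 165) [ 0.4256 -0.4536  0.072 ]
```

Call:
carry_out(deltas=[1, 0, 0, -0.5, 4.9, 1, 0, 0, -0.5, 4.9, 1, 0, 0, -0.5, 4.9, 1, -2.24, -2.72, -0.2, 0, 1, -2.24, -2.72, -0.2, 0, 1, -2.24, -2.72, -0.2, 0, 1, -2.24, -2.72, -0.2, 0, 1, -2.24, -2.72, -0.2, 0, 1, -2.24, -2.72, -0.2, 0, 1, -2.24, -2.72, -0.2, 0, 1, -2.24, -2.72, -0.2, 0, 1, -2.24, -2.72, 0, 0, 1, -2.24, -2.72, 0, 0, 1, 0, 0, 0, 0, 1, 0, 0, 0, 0], newtons=25)

```text
clock: 2.4
position: [0.4912, -0.2984, 0.2622]
tool_rot: [-3.141, 0.0, -1.393]
force: [-0.4, -0.8, -0.1]
grip_width: 0.0853
```

```bash
python3 - <<'E'
from h import *
c=calibration("wrist"); im=grab_frame("wrist"); cv2.imwrite("pics/w1.png",im[:,:,::-1])
for nm,z in [("grip",.124),("follower",.018),("row_3_mid",.058),("carrier",0)]:
    for m in mark_of("wrist",nm)[:3]: print(nm,round(m['p'],2),np.round(m['xy'],1),np.round(onz(c,m['xy'],z,True),4))
np.set_printoptions(precision=4,suppress=True)
s=status.observe();print(s['clock'],s['position'],s['tool_rot'],s['force'])
E
```

```text
grip 0.63 [287.6 188.8] [ 0.4964 -0.3055  0.124 ]
row_3_mid 0.96 [335.6 175.3] [ 0.5029 -0.3598  0.058 ]
carrier 0.82 [249.2 160.1] [ 0.4907 -0.26    0.    ]
2.65 [ 0.4893 -0.3012  0.2623] [ 3.1414 -0.0002 -1.3984] [-0.3254 -0.3798  0.0294]
```

View pics/w1.png

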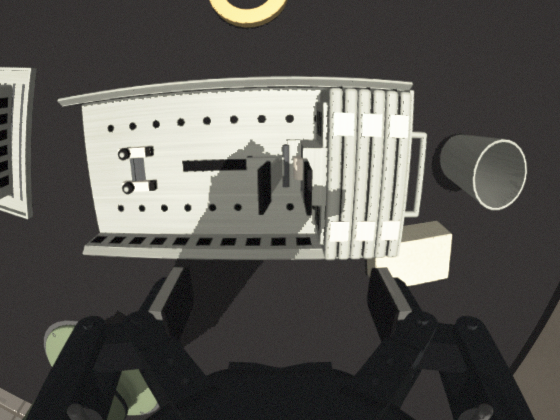

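```bash
python3 - <<'E'
import cv2
a=cv2.imread('pics/w1.png')
cv2.imwrite('pics/w1c.png',cv2.resize(a[70:270,80:430],None,fx=2.28,fy=2.28,interpolation=cv2.INTER_CUBIC))
from h import *
cal=calibration("wrist")
g=cv2.cvtColor(a,cv2.COLOR_BGR2GRAY)
for grp in ([(111,128),(133,126),(156,125),(181,123),(207,121),(234,120),(262,119),(290,119)],[(121,208),(142,208),(165,208),(188,208),(213,208),(238,208),(264,207),(290,207)]):
    P=[]
    for (u,v) in grp:
        w=255-g[v-5:v+6,u-5:u+6].astype(float); w=np.clip(w-w.max()*0.5-np.median(w)*.5,0,None)
        yy,xx=np.mgrid[v-5:v+6,u-5:u+6]; q=((xx*w).sum()/w.sum(),(yy*w).sum()/w.sum())
        P.append(onz(cal,q,.018,True)[:2])
    P=np.array(P); d=P[0]-P[-1]; print(np.round(P,4).tolist(),np.degrees(np.arctan2(-d[0],d[1])))
E
```

```text
[[0.5089, -0.0759], [0.5148, -0.1085], [0.5208, -0.1409], [0.5269, -0.1732], [0.533, -0.2056], [0.539, -0.2379], [0.5447, -0.2704], [0.5506, -0.3028]] 10.422055145755461
[[0.401, -0.0959], [0.4067, -0.1283], [0.4128, -0.1608], [0.4188, -0.1931], [0.4247, -0.2257], [0.4308, -0.258], [0.441, -0.2918], [0.4427, -0.3229]] 10.396875505673007
```

View pics/w1c.png

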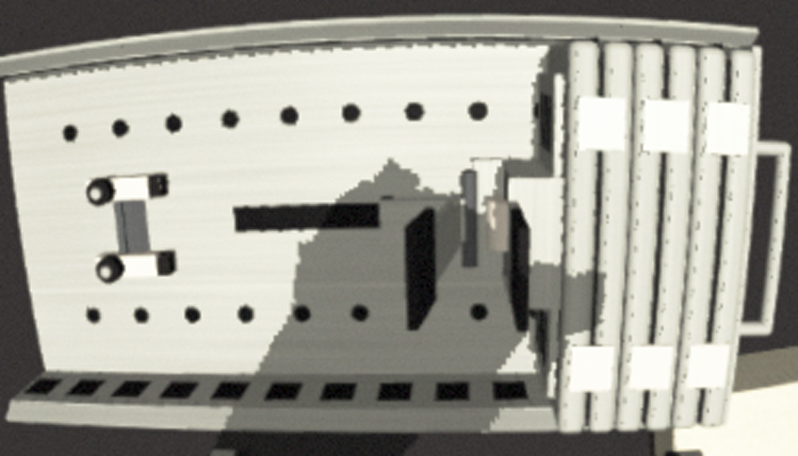

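```bash
python3 - <<'E'
from h import *
cal=calibration("wrist")
a=np.radians(10.41);ex=np.array([np.cos(a),np.sin(a)]);ey=np.array([-np.sin(a),np.cos(a)])
def f(n,q,z):
    p=(q[0]/2.28+80,q[1]/2.28+70);X=onz(cal,p,z,True)[:2];print(n,q,np.round([X@ex-.4319,X@ey],4))
f('rear top',(405,222),.142);f('rear top',(407,328),.142)
f('rear bot',(435,207),.102);f('rear bot',(435,295),.102)
f('front top',(528,225),.142);f('front top',(528,328),.142);f('front bot',(511,207),.102)
f('row3 face',(568,200),.098);f('row1 face',(752,200),.098);f('row1 face',(752,100),.098)
f('rowend',(590,40),.098);f('rowend',(590,432),.098)
f('block',(150,230),.03)
E
```

```text
rear top (405, 222) [ 0.0224 -0.3676]
rear top (407, 328) [-0.0185 -0.3671]
rear bot (435, 207) [ 0.02   -0.3773]
rear bot (435, 295) [-0.0183 -0.3767]
front top (528, 225) [ 0.0209 -0.4121]
front top (528, 328) [-0.0189 -0.4129]
front bot (511, 207) [ 0.0198 -0.4089]
row3 face (568, 200) [ 0.022  -0.4333]
row1 face (752, 200) [ 0.0235 -0.5169]
row1 face (752, 100) [ 0.0677 -0.5139]
rowend (590, 40) [ 0.0896 -0.4415]
rowend (590, 432) [-0.0883 -0.4485]
block (150, 230) [-0.0021 -0.2185]
```

Call:
carry_out(deltas=[1, 0.67, -0.28, 1.5, -0.5, 1, 0.67, -0.29, 2.5, 0, 1, 0, 0, 2.5, 0, 1, 0, 0, 2.5, 0, 1, 0, 0, 2, 0, 1, 0, 0, 1.0, 0, 1, 0, 0, 0, 0, 1, 0, 0, 0, 0], newtons=30)

```text
clock: 3.32
position: [0.4979, -0.3128, 0.1428]
tool_rot: [3.142, -0.0, -1.389]
force: [-0.0, -0.5, 0.6]
grip_width: 0.0853
```

```bash
python3 - <<'E'
from h import *
c=calibration("wrist"); im=grab_frame("wrist"); cv2.imwrite("pics/w2.png",im[:,:,::-1])
np.set_printoptions(precision=4,suppress=True)
s=status.observe();print(s['clock'],s['position'],s['tool_rot'],s['force'])
a=np.radians(10.41);ex=np.array([np.cos(a),np.sin(a)]);ey=np.array([-np.sin(a),np.cos(a)])
p=s['position'][:2];print(p@ex,p@ey)
E
```

```text
3.3667 [ 0.4983 -0.3129  0.1434] [-3.1406 -0.0008 -1.3885] [0.201  0.0577 0.0059]
0.4335923203417291 -0.3978207684305259
```

View pics/w2.png

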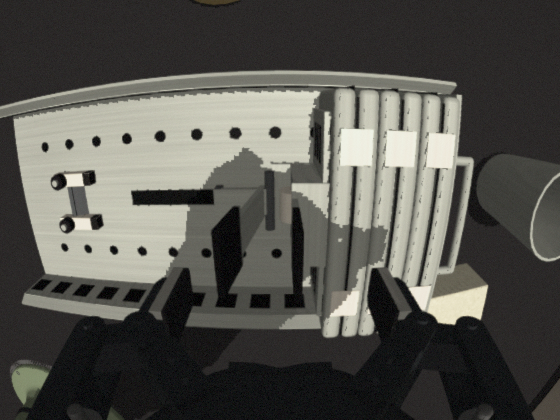

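Call:
carry_out(deltas=[1, 0, 0, 1.5, 0, 1, 0, 0, 1.5, 0, 1, 0, 0, 0.5, 0, 1, 0, 0, 0, 0, -1, 0, 0, 0, 0, -1, 0, 0, 0, 0, -1, 0, 0, 0, 0, -1, 0, 0, 0, 0, -1, 0, 0, 0, 0, -1, 0, 0, 0, 0], newtons=30)

```text
clock: 4.2
position: [0.4982, -0.3108, 0.1079]
tool_rot: [-3.142, 0.002, -1.387]
force: [-5.0, 11.9, 15.8]
grip_width: 0.0263
```

```bash
python3 - <<'E'
from h import *
c=calibration("wrist"); im=grab_frame("wrist"); cv2.imwrite("pics/w3.png",im[:,:,::-1])
np.set_printoptions(precision=4,suppress=True)
s=status.observe();print(s['clock'],s['position'],s['tool_rot'],s['force'],s['grip_width'])
a=np.radians(10.41);ex=np.array([np.cos(a),np.sin(a)]);ey=np.array([-np.sin(a),np.cos(a)])
p=s['position'][:2];print(p@ex,p@ey)
E
```

```text
4.25 [ 0.4982 -0.3108  0.1079] [-3.1416  0.0018 -1.3867] [-4.0386 12.3413 14.8154] 0.026545636863552838
0.43383801208352346 -0.3956850201218173
```

View pics/w3.png

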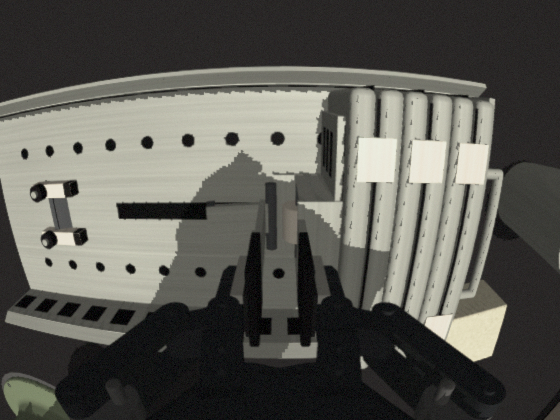

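Call:
carry_out(deltas=[-1, -0.3, 0, -0.1, 0, -1, -0.7, 0, 0, 0, -1, -1, 0, 0, 0, -1, -1, 0, 0, 0, -1, -1, 0, 0, 0, -1, -1, 0, 0, 0, -1, -1, 0, 0, 0, -1, -1, 0, 0, 0, -1, -1, 0, 0, 0, -1, -1, 0, 0, 0, -1, -1, 0, 0, 0, -1, -1, 0, 0, 0, -1, -1, 0, 0, 0, -1, -1, 0, 0, 0, -1, -1, 0, 0, 0, -1, -0.7, 0, 0, 0, -1, -0.3, 0, 0, 0, -1, 0, 0, 0, 0], newtons=30)

```text
clock: 5.75
position: [0.4706, -0.1659, 0.1081]
tool_rot: [3.142, -0.002, -1.388]
force: [4.5, -14.0, -15.7]
grip_width: 0.0261
```

```bash
cat >> h.py <<'E'
np.set_printoptions(precision=4,suppress=True)
A=np.radians(10.41);ex=np.array([np.cos(A),np.sin(A)]);ey=np.array([-np.sin(A),np.cos(A)])
def st():
    s=status.observe();p=s['position'][:2];F=s['force']
    print('t',round(s['clock'],2),s['position'],'yaw',np.degrees(s['tool_rot'][2]),'F',F,'w',round(s['grip_width'],4))
    print('carrier x,y', round(p@ex-.4325,4),round(p@ey+.346,4),'Fx,Fy',F[:2]@ex,F[:2]@ey)
    return s
E
python3 - <<'E'
from h import *
im=grab_frame("wrist"); cv2.imwrite("pics/w4.png",im[:,:,::-1]);st()
E
```

```text
t 5.8 [ 0.4707 -0.1663  0.1081] yaw -79.56300996972423 F [  3.8027 -12.5687 -16.0319] w 0.0264
carrier x,y 0.0004 0.0974 Fx,Fy 1.4690613716160719 -13.048927889836678
```

View pics/w4.png

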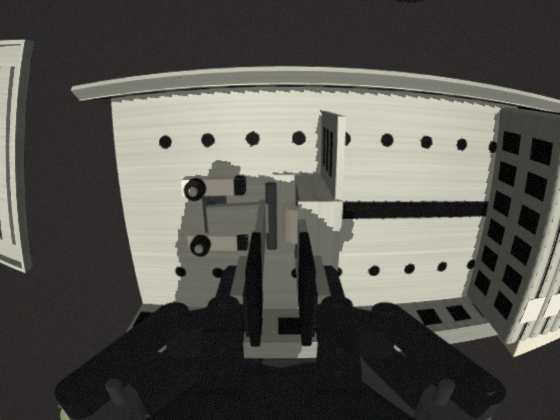

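Call:
carry_out(deltas=[-1, -0.3, 0, 0, 0, -1, -0.3, 0, 0, 0, -1, -0.3, 0, 0, 0, -1, -0.3, 0, 0, 0, -1, 0, 0, 0, 0])

```text
clock: 6.22
position: [0.4685, -0.1545, 0.1081]
tool_rot: [3.142, -0.002, -1.389]
force: [3.6, -12.1, -15.0]
grip_width: 0.0268
```

Call:
carry_out(deltas=[-1, -0.2, 0, 0, 0, -1, -0.2, 0, 0, 0, -1, 0, 0, 0, 0])

```text
clock: 6.47
position: [0.4678, -0.1508, 0.108]
tool_rot: [3.142, -0.002, -1.389]
force: [3.9, -13.4, -15.9]
grip_width: 0.026
```

Call:
carry_out(deltas=[-1, -0.15, 0, 0, 0, -1, -0.15, 0, 0, 0, -1, 0, 0, 0, 0])

```text
clock: 6.72
position: [0.4672, -0.1479, 0.108]
tool_rot: [-3.142, -0.002, -1.389]
force: [3.6, -13.5, -14.7]
grip_width: 0.0265
```

Call:
carry_out(deltas=[-1, -0.15, 0, 0, 0, -1, -0.15, 0, 0, 0, -1, 0, 0, 0, 0])

```text
clock: 6.97
position: [0.4668, -0.1454, 0.1081]
tool_rot: [-3.141, -0.002, -1.39]
force: [4.2, -15.5, -15.8]
grip_width: 0.0263
```

Call:
carry_out(deltas=[-1, -0.15, 0, 0, 0, -1, -0.15, 0, 0, 0, -1, 0, 0, 0, 0])

```text
clock: 7.22
position: [0.4667, -0.145, 0.1081]
tool_rot: [-3.14, -0.005, -1.391]
force: [9.8, -35.1, -26.1]
grip_width: 0.0264
```

```bash
python3 - <<'E'
from h import *
im=grab_frame("wrist"); cv2.imwrite("pics/w5.png",cv2.resize(im[140:300,150:370,::-1],None,fx=3,fy=3));st()
E
```

```text
t 7.27 [ 0.4667 -0.145   0.1081] yaw -79.72585256531535 F [  9.3046 -34.0823 -26.1975] w 0.026
carrier x,y 0.0003 0.1191 Fx,Fy 2.9930638575741986 -35.202543656625586
```

View pics/w5.png

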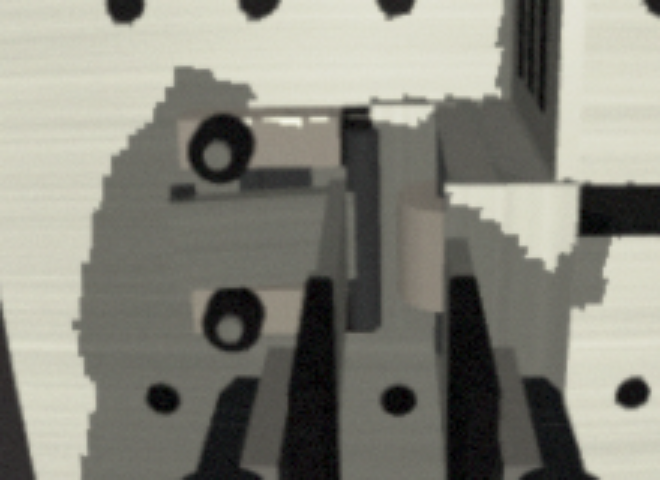

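Call:
carry_out(deltas=[-1, 0.25, 0, 0, 0, -1, 0.25, 0, 0, 0, -1, 0, 0, 0, 0])

```text
clock: 7.52
position: [0.4672, -0.1476, 0.1081]
tool_rot: [-3.141, -0.002, -1.39]
force: [4.1, -14.1, -14.5]
grip_width: 0.0262
```

Call:
carry_out(deltas=[-0.3, -0.15, 0, 0, 0, -0.25, -0.1, 0, 0, 0, -0.2, -0.1, 0, 0, 0, -0.15, -0.1, 0, 0, 0, -0.1, -0.1, 0, 0, 0, -0.05, -0.1, 0, 0, 0, 0, -0.1, 0, 0, 0, 0.03, 0, 0, 0, 0])

```text
clock: 8.18
position: [0.4655, -0.1397, 0.108]
tool_rot: [3.141, -0.002, -1.39]
force: [2.5, -14.3, -14.5]
grip_width: 0.0438
```

```bash
python3 - <<'E'
from h import *
im=grab_frame("wrist"); cv2.imwrite("pics/w6.png",cv2.resize(im[140:300,150:370,::-1],None,fx=3,fy=3));st()
E
```

```text
t 8.23 [ 0.4656 -0.1398  0.108 ] yaw -79.61158477718473 F [  2.4125 -13.1729 -15.8199] w 0.0443
carrier x,y 0.0001 0.1244 Fx,Fy -0.007469443160654237 -13.39198760987654
```

View pics/w6.png

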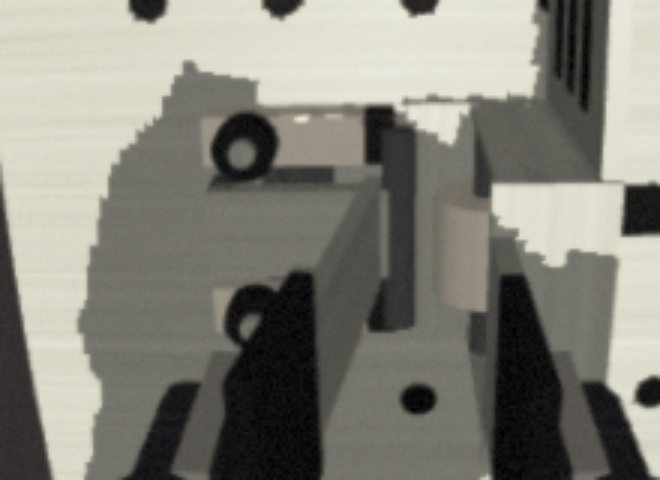

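Call:
carry_out(deltas=[0.1, 0.15, 0, 0, 0, 0.1, 0.15, 0, 0, 0, 0.1, 0.15, 0, 0, 0, 0.1, 0.15, 0, 0, 0, 0.1, 0, 0, 0, 0])

```text
clock: 8.65
position: [0.4669, -0.1446, 0.1084]
tool_rot: [-3.141, -0.001, -1.389]
force: [-0.5, -7.2, -1.3]
grip_width: 0.0469
```

Call:
carry_out(deltas=[0.1, 0.1, 0, 0, 0, 0.1, 0.1, 0, 0, 0, 0.1, 0.1, 0, 0, 0, 0.1, 0, 0, 0, 0])

```text
clock: 8.98
position: [0.4674, -0.1462, 0.1083]
tool_rot: [-3.142, 0.001, -1.387]
force: [-0.1, 2.9, 2.4]
grip_width: 0.0474
```

```bash
python3 - <<'E'
from h import *
im=grab_frame("wrist"); cv2.imwrite("pics/w7.png",cv2.resize(im[140:300,150:370,::-1],None,fx=3,fy=3));st()
E
```

```text
t 9.03 [ 0.4674 -0.1462  0.1084] yaw -79.49254827094076 F [-0.2452  3.7854  2.2129] w 0.0468
carrier x,y 0.0008 0.1178 Fx,Fy 0.4428304366906693 3.7674022305601174
```

View pics/w7.png

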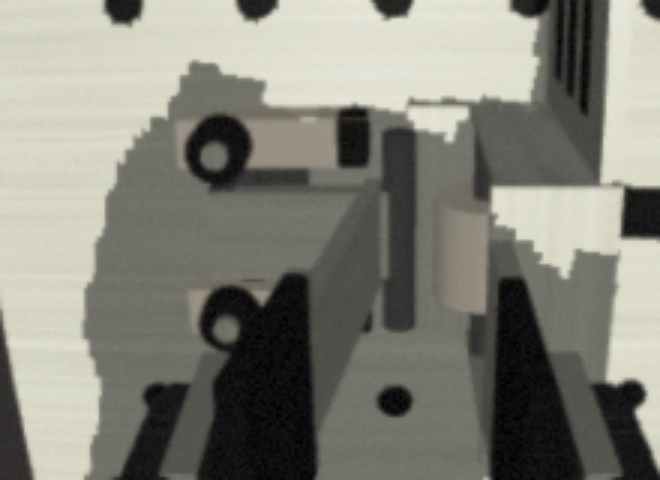

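Call:
carry_out(deltas=[0.2, -0.1, 0, 0, 0, 0.3, 0, 0, 0, 0, 0.6, 0, 0, 0, 0, 1, 0, 0, 0, 0, 1, 0, 0, 0, 0])

```text
clock: 9.45
position: [0.4672, -0.1457, 0.1083]
tool_rot: [-3.142, -0.0, -1.388]
force: [-0.4, -1.1, -0.5]
grip_width: 0.0854
```

```bash
python3 - <<'E'
from h import *
im=grab_frame("wrist"); cv2.imwrite("pics/w8.png",im[:,:,::-1]);st()
E
```

```text
t 9.5 [ 0.4672 -0.1457  0.1083] yaw -79.52294310212591 F [-0.1648  0.2264 -0.2214] w 0.0854
carrier x,y 0.0007 0.1183 Fx,Fy -0.1211537624076959 0.25247593159489856
```

View pics/w8.png

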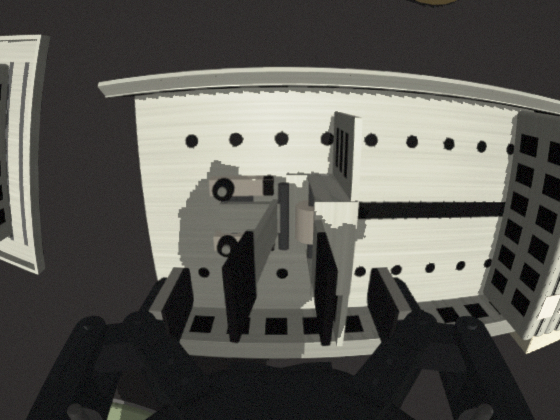

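Call:
carry_out(deltas=[1, 0, 0, -2, 0, 1, 0, 0, -3, 0, 1, 0, 0, -3, 0, 1, -2, -0.35, -1, 0, 1, -3.6, -0.7, -1, 0, 1, -3.6, -0.7, -1, 0, 1, -3.6, -0.7, -1, 0, 1, -3.6, -0.7, -1, 0, 1, -3.6, -0.7, -1, 0, 1, -3.6, -0.7, -1, 0, 1, -3.6, -0.7, -1, 0, 1, -3.6, -0.7, -1, 0, 1, -3.6, -0.7, -1, 0, 1, -3.6, -0.7, -1, 0, 1, -1, -0.2, 0, 0, 1, 0, 0, 0, 0, 1, 0, 0, 0, 0])

```text
clock: 10.92
position: [0.4703, 0.2516, 0.2979]
tool_rot: [3.141, -0.0, -1.387]
force: [-0.2, -0.7, 0.0]
grip_width: 0.0855
```

```bash
python3 - <<'E'
from h import *
cal=calibration("wrist");im=grab_frame("wrist"); cv2.imwrite("pics/w9.png",im[:,:,::-1]);st()
for nm in ("slim_a_mid","thick_mid"):
  for m in regions_of("wrist",nm)[:4]: 
    print(nm,round(m['p'],2),m['xy'],m['region'].sum())
  for m in mark_of("wrist",nm)[:4]: 
    print(nm,round(m['p'],2),m['xy'],onz(cal,m['xy'],.044,True))
E
```

```text
t 10.97 [0.4705 0.2507 0.2979] yaw -79.54412252705616 F [ 0.3208 -0.0772 -0.1897] w 0.0853
carrier x,y 0.0756 0.5076 Fx,Fy 0.30160800274545047 -0.13385910725578
slim_a_mid 0.98 [212.8, 139.9] 4724
slim_a_mid 0.82 [75.8, 0.8] 809
slim_a_mid 0.57 [211.9, 142.3] [0.4856 0.3389 0.044 ]
thick_mid 0.79 [353.8, 177.5] 7034
thick_mid 0.59 [353.9, 179.4] [0.4715 0.1545 0.044 ]
thick_mid 0.51 [548.1, 206.8] [ 0.5002 -0.2062  0.044 ]
```

View pics/w9.png

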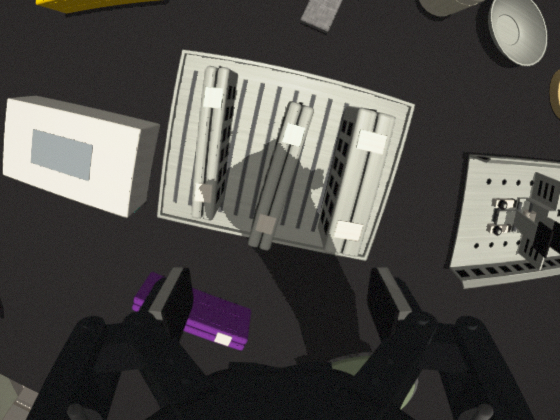

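```bash
python3 - <<'E'
import cv2
a=cv2.imread('pics/w9.png')
cv2.imwrite('pics/w9c.png',cv2.resize(a[50:260,170:350],None,fx=2.85,fy=2.85,interpolation=cv2.INTER_CUBIC))
E
```

```text
(no output)
```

View pics/w9c.png

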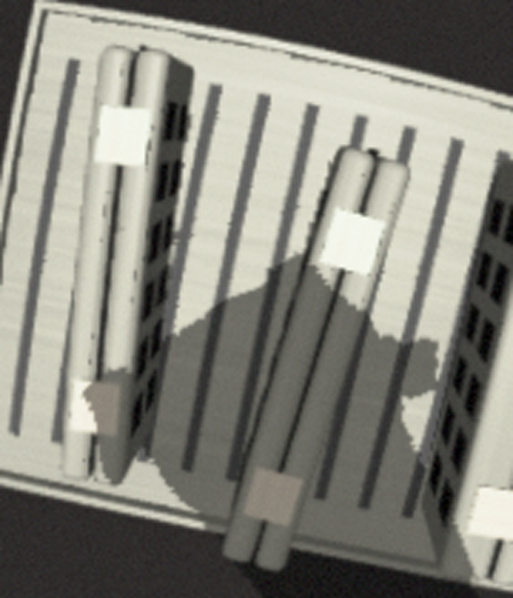

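```bash
python3 - <<'E'
from h import *
cal=calibration("wrist")
def g(q,z=.084): return onz(cal,(q[0]/2.85+170,q[1]/2.85+50),z,True)[:2]
for n,p,q in (("mid",(374,154),(256,563)),("left",(134,50),(94,478)),("left edges L",(107,52),(68,472))):
    P,Q=g(p),g(q);d=P-Q;print(n,P,Q,'len',np.hypot(*d),'mid',(P+Q)/2,'dir deg',np.degrees(np.arctan2(d[1],d[0])))
print(g((340,250)),g((230,555)),g((398,210)),g((292,555)))
P=g((320,240));Q=g((383,260));print('label w',np.hypot(*(P-Q)))
E
```

```text
mid [0.5516 0.2408] [0.3757 0.2569] len 0.17663004893587378 mid [0.4636 0.2489] dir deg -5.235390030743754
left [0.5763 0.3378] [0.4017 0.3303] len 0.17474568066235419 mid [0.489  0.3341] dir deg 2.4557839406288675
left edges L [0.5742 0.3482] [0.4023 0.3418] len 0.1720492824853027 mid [0.4882 0.345 ] dir deg 2.1232770997298314
[0.5126 0.2466] [0.3774 0.2685] [0.5321 0.2277] [0.3823 0.2424]
label w 0.025528646926769476
```

Call:
carry_out(deltas=[0.3, 0, 0, 1, 5.2, 0.3, 0, 0, 2, 5.2, 0.3, 0, 0, 3, 5.2, 0.3, 0.24, 0.67, 3, 0, 0.3, 0, 0, 3, 0, 0.3, 0, 0, 3, 0, 0.3, 0, 0, 2.5, 0, 0.3, 0, 0, 1, 0, 0.3, 0, 0, 0, 0, 0.3, 0, 0, 0, 0])

```text
clock: 12.0
position: [0.4639, 0.2497, 0.1139]
tool_rot: [-3.142, -0.0, -1.661]
force: [0.1, 0.2, 0.2]
grip_width: 0.0556
```

```bash
python3 - <<'E'
from h import *
cal=calibration("wrist");im=grab_frame("wrist"); cv2.imwrite("pics/w10.png",im[:,:,::-1]);st()
E
```

```text
t 12.05 [0.4643 0.2499 0.1146] yaw -95.1439744484268 F [ 0.0329  0.2109 -0.2143] w 0.0554
carrier x,y 0.0693 0.5079 Fx,Fy 0.07046652679503053 0.2014441770934182
```

View pics/w10.png

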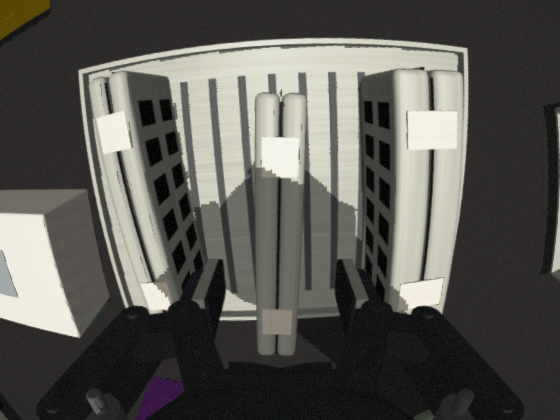

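```bash
python3 - <<'E'
from h import *
cal=calibration("wrist")
P=onz(cal,(280.5,94),.084,True)[:2];Q=onz(cal,(277,355.5),.084,True)[:2];d=P-Q
print(P,Q,np.hypot(*d),(P+Q)/2,np.degrees(np.arctan2(d[1],d[0])))
E
```

```text
[0.5504 0.2411] [0.3744 0.2594] 0.17695569063287217 [0.4624 0.2502] -5.939498250721698
```

Call:
carry_out(deltas=[0.3, 0, 0.1, 1.5, 0.3, 0.3, 0, 0, 2, 0, 0.3, 0, 0, 2, 0, 0.3, 0, 0, 1.3, 0, 0.3, 0, 0, 0.5, 0, 0.3, 0, 0, 0, 0, 0, 0, 0, 0, 0, -0.2, 0, 0, 0, 0, -1, 0, 0, 0, 0, -1, 0, 0, 0, 0, -1, 0, 0, 0, 0, -1, 0, 0, 0, 0], newtons=40)

```text
clock: 13.05
position: [0.4633, 0.2503, 0.0416]
tool_rot: [-3.14, 0.001, -1.666]
force: [-1.1, -0.3, 9.6]
grip_width: 0.0277
```

Call:
carry_out(deltas=[-1, 0, 0, -0.5, 0, -1, 0, 0, -1.5, 0, -1, 0, 0, -2.5, 0, -1, 0, 0, -2.5, 0, -1, 0, 0, -1.5, 0, -1, 0, 0, -1, 0, -1, 0, 0, 0, 0, -1, 0, 0, 0, 0])

```text
clock: 13.72
position: [0.4626, 0.2498, 0.1353]
tool_rot: [-3.141, 0.0, -1.665]
force: [0.3, -0.0, -3.2]
grip_width: 0.0276
```

```bash
python3 - <<'E'
from h import *
cal=calibration("wrist");im=grab_frame("wrist"); cv2.imwrite("pics/w11.png",im[:,:,::-1]);st()
E
```

```text
t 13.77 [0.4623 0.2496 0.1347] yaw -95.41898923661229 F [ 0.3204 -0.114  -4.7793] w 0.0277
carrier x,y 0.0673 0.508 Fx,Fy 0.2945049386826676 -0.17004653815241774
```

View pics/w11.png

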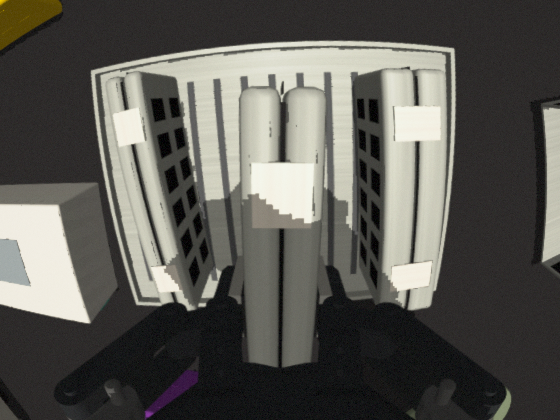

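```bash
python3 - <<'E'
from h import *
from scipy.spatial.transform import Rotation as Ro
cal=calibration("wrist");s=status.observe()
T=Ro.from_euler('xyz',s['tool_rot']).as_matrix()
for q in ((283,87.5),(281,365)):
    P=onz(cal,q,.1771,True); print(T.T@(P-s['position']))
c=calibration("top")
for z in(.098,):
  for u in (-.045,.008): X=(.4325*ex+(u-.346)*ey);print(u,X)
E
```

```text
[ 0.0017 -0.0875 -0.0425]
[ 0.0013  0.0228 -0.0424]
-0.045 [ 0.496  -0.3064]
0.008 [ 0.4865 -0.2543]
```

Call:
carry_out(deltas=[-1, 0, 0, -2.5, 0, -1, 0, 0, -2.5, -5.3, -1, 0, 0, -2, -5.3, -1, 0, 0, 0, -5.2, -1, 1.5, 0.2, 0, 0, -1, 3.3, 0.4, 0, 0, -1, 3.5, 0.4, 0, 0, -1, 3.5, 0.4, 0, 0, -1, 3.5, 0.4, 0, 0, -1, 3.5, 0.4, 0, 0, -1, 3.5, 0.4, 0, 0, -1, 3.5, 0.4, 0, 0, -1, 3.5, 0.4, 0, 0, -1, 3.5, 0.4, 0, 0, -1, 3.5, 0.4, 0, 0, -1, 3.5, 0.4, 0, 0, -1, 3.5, 0.4, 0, 0, -1, 3.5, 0.4, 0, 0, -1, 3.5, 0.4, 0, 0, -1, 3.5, 0.5, 0, 0])

```text
clock: 15.43
position: [0.497, -0.2922, 0.2038]
tool_rot: [3.14, 0.001, -1.389]
force: [1.0, -0.6, -3.6]
grip_width: 0.0273
```

Call:
carry_out(deltas=[-1, 1.5, 0.4, 0, 0, -1, 0, 0, 0, 0, -1, 0, 0, 0, 0, -1, 0, 0, 0, 0])

```text
clock: 15.77
position: [0.4961, -0.3052, 0.2042]
tool_rot: [3.14, 0.002, -1.389]
force: [0.1, 1.0, -3.4]
grip_width: 0.0273
```

```bash
python3 - <<'E'
from h import *
cal=calibration("wrist");im=grab_frame("wrist"); cv2.imwrite("pics/w12.png",im[:,:,::-1]);st()
im=grab_frame("scene"); cv2.imwrite("pics/s12.png",cv2.resize(im[60:260,140:400,::-1],None,fx=3,fy=3))
E
```

```text
t 15.82 [ 0.4964 -0.3049  0.2045] yaw -79.54716193154947 F [ 0.9219 -0.3833 -3.3213] w 0.0275
carrier x,y 0.0006 -0.0436 Fx,Fy 0.8374392573408116 -0.5435516041116738
```

View pics/w12.png

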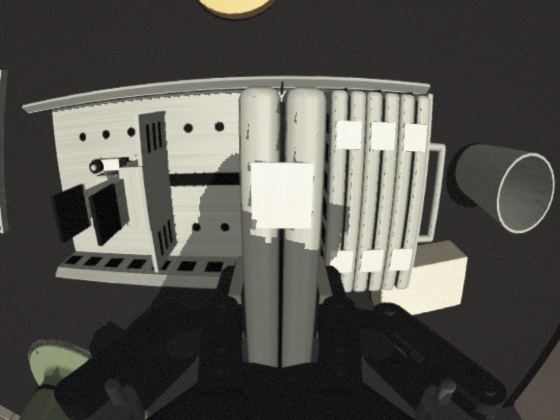

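View pics/s12.png

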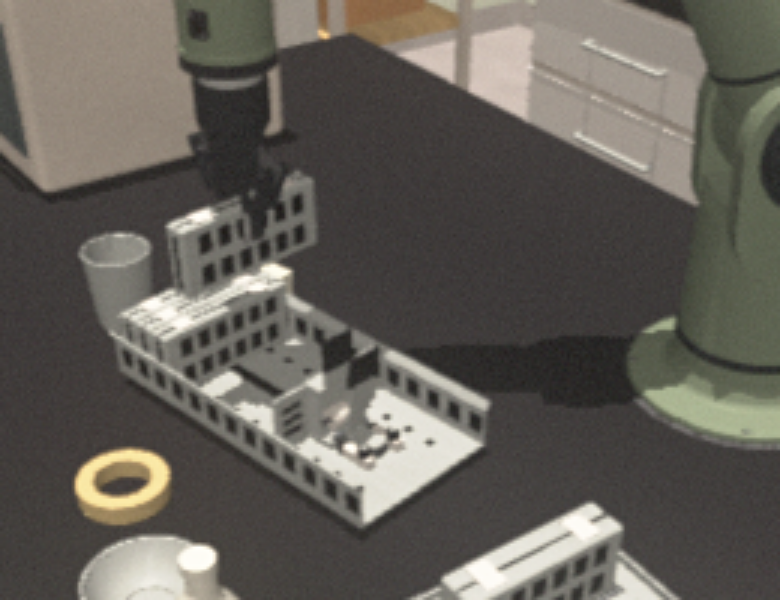

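Call:
carry_out(deltas=[-1, 0, 0, 1.5, 0, -1, 0, 0, 2.5, 0, -1, 0, 0, 2.5, 0, -1, 0, 0, 2, 0, -1, 0, 0, 0.7, 0, -1, 0, 0, 0.5, 0, -1, 0, 0, 0, 0])

```text
clock: 16.45
position: [0.4965, -0.3057, 0.1081]
tool_rot: [3.141, 0.0, -1.389]
force: [-0.8, 0.1, -3.6]
grip_width: 0.0278
```

Call:
carry_out(deltas=[-1, 0, 0, 0.7, 0, -1, 0, 0, 0.7, 0, -1, 0, 0, 0.7, 0, -1, 0, 0, 0, 0])

```text
clock: 16.78
position: [0.4992, -0.3054, 0.0876]
tool_rot: [-3.137, -0.001, -1.388]
force: [9.8, 3.4, 4.0]
grip_width: 0.0271
```

```bash
python3 - <<'E'
from h import *
cal=calibration("wrist");im=grab_frame("wrist"); cv2.imwrite("pics/w13.png",im[:,:,::-1]);st()
E
```

```text
t 16.83 [ 0.4991 -0.3055  0.0879] yaw -79.55381648944511 F [9.2944 3.6544 0.4159] w 0.0278
carrier x,y 0.0032 -0.0447 Fx,Fy 9.801724242568726 1.9148095863067172
```

View pics/w13.png

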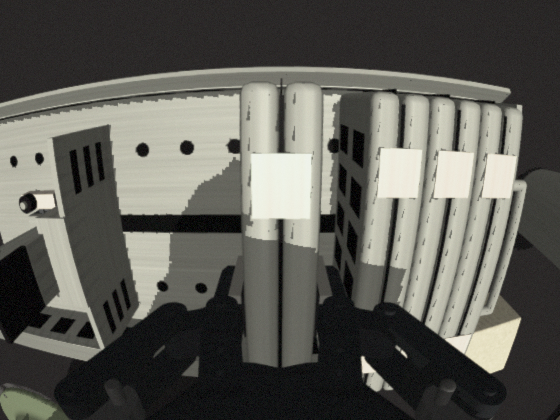

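Call:
carry_out(deltas=[-1, 0, -0.3, 0, 0, -1, 0, 0, 0.4, 0, -1, 0, 0, 0.4, 0, -1, 0, 0, 0, 0])

```text
clock: 17.17
position: [0.5, -0.3055, 0.0787]
tool_rot: [-3.14, -0.0, -1.389]
force: [5.9, 0.1, -3.1]
grip_width: 0.0275
```

```bash
python3 - <<'E'
from h import *
st()
E
```

```text
t 17.17 [ 0.5    -0.3055  0.0787] yaw -79.59199455542249 F [ 5.86    0.0938 -3.105 ] w 0.0275
carrier x,y 0.0041 -0.0448 Fx,Fy 5.780485770543749 -0.9665483841524554
```

Call:
carry_out(deltas=[-1, 0, -0.2, 0.5, 0, -1, 0, 0, 0.6, 0, -1, 0, 0, 0.5, 0, -1, 0, 0, 0, 0])

```text
clock: 17.5
position: [0.5003, -0.305, 0.0617]
tool_rot: [3.14, 0.001, -1.39]
force: [0.3, 0.7, -4.1]
grip_width: 0.0274
```

```bash
python3 - <<'E'
from h import *
st()
im=grab_frame("wrist"); cv2.imwrite("pics/w14.png",im[:,:,::-1])
E
```

```text
t 17.5 [ 0.5003 -0.305   0.0617] yaw -79.62585092796787 F [ 0.3332  0.6676 -4.1184] w 0.0274
carrier x,y 0.0045 -0.0443 Fx,Fy 0.4483640308368633 0.596406957033797
```

View pics/w14.png

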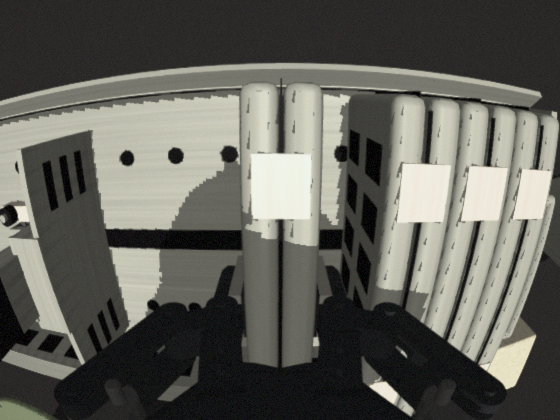

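Call:
carry_out(deltas=[-1, 0, 0, 0.3, 0, -1, 0, 0, 0.2, 0, -1, 0, 0, 0, 0])

```text
clock: 17.8
position: [0.5005, -0.3058, 0.0584]
tool_rot: [3.14, -0.0, -1.39]
force: [-7.0, -0.4, 5.6]
grip_width: 0.0277
```

Call:
carry_out(deltas=[-1, 0, 0, 0.1, 0, -1, 0, 0, 0.1, 0, -1, 0, 0, 0, 0])

```text
clock: 18.05
position: [0.5003, -0.306, 0.0566]
tool_rot: [3.14, -0.0, -1.391]
force: [-8.8, -0.5, 7.9]
grip_width: 0.0272
```

Call:
carry_out(deltas=[-1, 0, 0.15, 0, 0, -1, 0, 0, 0, 0])

```text
clock: 18.22
position: [0.4998, -0.3059, 0.0565]
tool_rot: [-3.141, -0.001, -1.39]
force: [-2.4, -2.1, 2.0]
grip_width: 0.0279
```

Call:
carry_out(deltas=[-1, 0, 0, 0.1, 0, -1, 0, 0, 0, 0])

```text
clock: 18.38
position: [0.4991, -0.306, 0.0555]
tool_rot: [3.141, -0.0, -1.39]
force: [-6.5, -1.9, 7.2]
grip_width: 0.0274
```

```bash
python3 - <<'E'
from h import *
st()
im=grab_frame("wrist"); cv2.imwrite("pics/w15.png",im[:,:,::-1])
E
```

```text
t 18.38 [ 0.4991 -0.306   0.0555] yaw -79.65694138104146 F [-6.5262 -1.8622  7.1881] w 0.0274
carrier x,y 0.0031 -0.0452 Fx,Fy -6.755298312610347 -0.6523302454015935
```

View pics/w15.png

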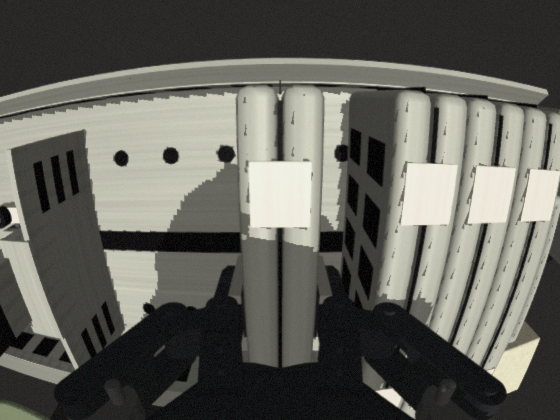

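Call:
carry_out(deltas=[-1, 0, 0.1, 0, 0, -1, 0, 0, 0, 0])

```text
clock: 18.6
position: [0.4989, -0.3059, 0.0554]
tool_rot: [-3.141, -0.0, -1.39]
force: [-0.7, -1.4, 1.0]
grip_width: 0.0275
```

Call:
carry_out(deltas=[-1, 0, 0, 0.1, 0, -1, 0, 0, 0, 0])

```text
clock: 18.77
position: [0.4986, -0.306, 0.0548]
tool_rot: [3.141, -0.0, -1.39]
force: [-6.5, 0.1, 13.3]
grip_width: 0.0275
```

```bash
python3 - <<'E'
from h import *
st()
im=grab_frame("scene"); cv2.imwrite("pics/s16.png",cv2.resize(im[120:240,160:320,::-1],None,fx=5,fy=5,interpolation=cv2.INTER_CUBIC))
E
```

```text
t 18.77 [ 0.4986 -0.306   0.0548] yaw -79.63630279857405 F [-6.5009  0.1132 13.3066] w 0.0275
carrier x,y 0.0026 -0.0451 Fx,Fy -6.3734533168445555 1.2860155433656912
```

View pics/s16.png

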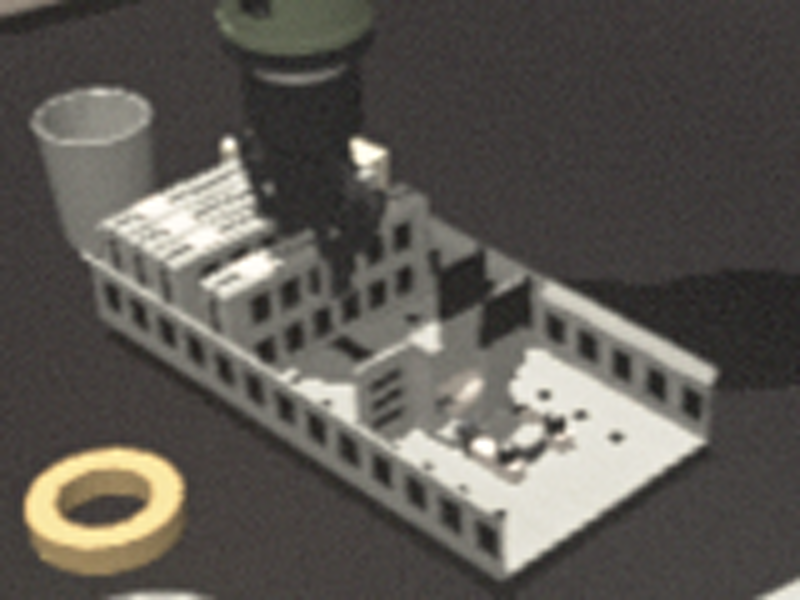

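Call:
carry_out(deltas=[-1, 0, 0.1, 0, 0, -1, 0, 0, 0.1, 0, -1, 0, 0, 0, 0])

```text
clock: 19.07
position: [0.4986, -0.3061, 0.0548]
tool_rot: [-3.14, -0.001, -1.39]
force: [-6.5, 4.0, 28.4]
grip_width: 0.0273
```

```bash
python3 - <<'E'
from h import *
st()
im=grab_frame("wrist"); cv2.imwrite("pics/w16.png",im[:,:,::-1])
for f in ("w11","w12","w13","w14","w15","w16"):
    a=cv2.cvtColor(cv2.imread(f"pics/{f}.png"),cv2.COLOR_BGR2GRAY)[:,265:275].astype(float).mean(1)
    d=np.diff(a); print(f,[int(i) for i in np.where(abs(d[70:250])>12)[0]+70])
E
```

```text
t 19.07 [ 0.4986 -0.3061  0.0548] yaw -79.62076552967763 F [-6.5038  3.9807 28.419 ] w 0.0273
carrier x,y 0.0026 -0.0451 Fx,Fy -5.677462484633855 5.090375870929759
w11 [73, 74, 85, 87, 88, 89, 160, 162, 163, 203, 204, 208, 227]
w12 [74, 75, 76, 78, 79, 86, 88, 89, 162, 163, 227, 228, 236, 242]
w13 [70, 71, 82, 83, 84, 152, 153, 217, 218, 239, 240]
w14 [83, 84, 153, 218, 219, 238, 239]
w15 [80, 81, 82, 83, 85, 86, 87, 88, 158, 160, 161, 226, 227, 228, 238, 239, 240]
w16 [79, 81, 82, 83, 84, 85, 86, 87, 88, 161, 162, 227, 228, 243]
```

Call:
carry_out(deltas=[-1, 0, 0, -0.2, 0, -1, 0, 0, 0, 0, -0.28, 0, 0, 0, 0, -0.2, 0, 0, 0, 0, -0.15, 0, 0, 0, 0, -0.15, 0, 0, 0, 0])

```text
clock: 19.62
position: [0.4977, -0.3048, 0.055]
tool_rot: [3.141, 0.002, -1.389]
force: [-1.5, 6.9, 3.8]
grip_width: 0.0363
```

```bash
python3 - <<'E'
from h import *
st()
im=grab_frame("wrist"); cv2.imwrite("pics/w17.png",im[:,:,::-1])
E
```

```text
t 19.62 [ 0.4977 -0.3048  0.055 ] yaw -79.57980721390412 F [-1.4623  6.8924  3.7871] w 0.0363
carrier x,y 0.0019 -0.0437 Fx,Fy -0.1928138219147955 7.043208402533095
```

View pics/w17.png

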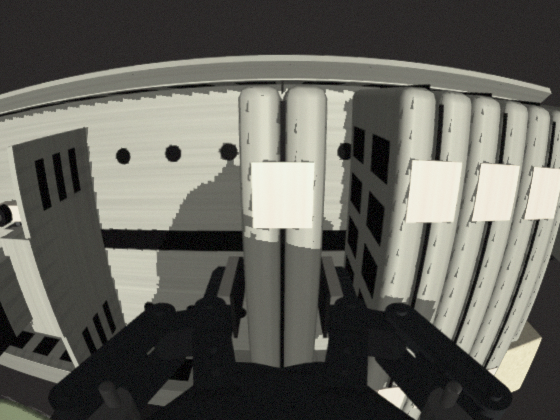

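Call:
carry_out(deltas=[-0.15, -0.2, 0, 0, 0, -0.15, 0, 0, -0.5, 0, -0.15, 0, 0, -1, 0, -0.15, 0, 0, -1.5, 0, -0.15, 0, 0, -2.5, 0, -0.15, 0, 0, -3, 0, -0.15, 0, 0, -3, 0, -0.15, 0, 0, -2, 0, -0.15, 0, 0, 0, 0])

```text
clock: 20.42
position: [0.4991, -0.3051, 0.1955]
tool_rot: [-3.136, -0.004, -1.39]
force: [0.7, 0.9, 0.4]
grip_width: 0.0363
```

```bash
python3 - <<'E'
from h import *
st()
im=grab_frame("wrist"); cv2.imwrite("pics/w18.png",im[:,:,::-1])
E
```

```text
t 20.42 [ 0.4991 -0.3051  0.1955] yaw -79.64637353804328 F [0.6896 0.9271 0.4336] w 0.0363
carrier x,y 0.0033 -0.0443 Fx,Fy 0.8458185526212882 0.787244998550872
```

View pics/w18.png

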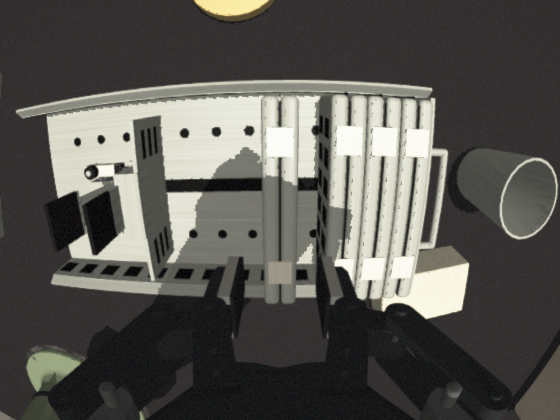

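```bash
python3 - <<'E'
from h import *
cal=calibration("wrist")
for q in ((280,96.5),(280,303),(348,96.5),(343,298)):
    X=onz(cal,q,.098,True)[:2]; print(q,X@ex-.4325,X@ey+.346)
E
```

```text
(280, 96.5) 0.08823382424439286 -0.04510896602106401
(280, 303) -0.08582396109269719 -0.044932846481381905
(348, 96.5) 0.08933958802896491 -0.09461647082838692
(343, 298) -0.08178298456488636 -0.10127616087968383
```

Call:
carry_out(deltas=[0, -1.5, -0.25, 0, 0, 0.3, -3.6, -0.6, 0, 0, 0.3, -3.8, -0.6, 0, 0, 0.3, -3.8, -0.65, 0, 0, 0.3, -3.8, -0.65, 0, 0, 0.3, -3.8, -0.65, 0, 0, 0.3, -3.8, -0.65, 0, 0, 0.3, -3.8, -0.65, 0, 0, 0.3, -3.8, -0.65, 0, 0, 0.3, -3.8, -0.65, 0, 0, 0.3, -3.8, -0.65, 0, 0, 0.3, -3.8, -0.65, 0, 0, 0.3, -3.8, -0.65, 0, 0, 0.3, -3.8, -0.65, 0, 0, 0.3, -3.8, -0.6, 0, 0, 0.3, -3.8, -0.6, 0, 0, 0.3, -3.8, -0.6, 0, 0, 0.3, -1, -0.1, 0, 4, 0.3, 0, 0, 0, 4, 0.3, 0, 0, 0, 0])

```text
clock: 22.13
position: [0.4858, 0.3366, 0.1893]
tool_rot: [3.14, -0.001, -1.531]
force: [-0.5, -0.6, -0.4]
grip_width: 0.0557
```

```bash
python3 - <<'E'
from h import *
cal=calibration("wrist")
im=grab_frame("wrist"); cv2.imwrite("pics/w19.png",im[:,:,::-1]);st()
E
```

```text
t 22.18 [0.4862 0.3357 0.1895] yaw -87.52239697266353 F [-0.857  -1.136  -1.0462] w 0.0554
carrier x,y 0.1064 0.5883 Fx,Fy -1.0481911720062242 -0.9624554468385225
```

View pics/w19.png

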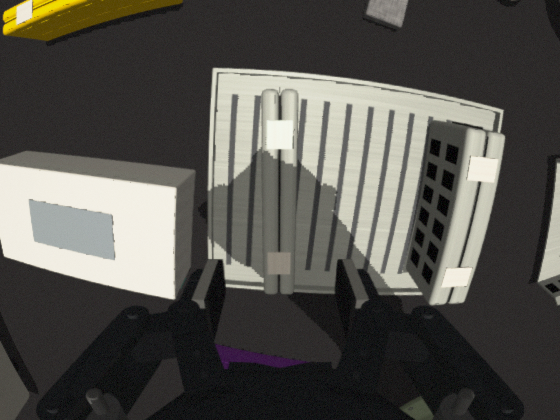

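```bash
python3 - <<'E'
from h import *
from scipy.spatial.transform import Rotation as Ro
cal=calibration("wrist");s=st();T=Ro.from_euler('xyz',s['tool_rot']).as_matrix()
P=onz(cal,(280,89.5),.084,True);Q=onz(cal,(279.5,294.5),.084,True);d=P-Q
M=(P+Q)/2
print(P,Q,np.hypot(*d[:2]),M,np.degrees(np.arctan2(d[1],d[0])),'in tool',T.T@(M-s['position']))
E
```

```text
t 22.18 [0.4862 0.3357 0.1895] yaw -87.52239697266353 F [-0.857  -1.136  -1.0462] w 0.0554
carrier x,y 0.1064 0.5883 Fx,Fy -1.0481911720062242 -0.9624554468385225
[0.5769 0.3385 0.084 ] [0.3995 0.3313 0.084 ] 0.1774913330582427 [0.4882 0.3349 0.084 ] 2.327076864477083 in tool [ 0.0007 -0.002   0.1055]
```

Call:
carry_out(deltas=[0.3, 0.07, -0.1, 2, 0, 0.3, 0, 0, 3, 0, 0.3, 0, 0, 3, 0, 0.3, 0, 0, 3, 0, 0.3, 0, 0, 2.3, 0, 0.3, 0, 0, 1.1, 0, 0.3, 0, 0, 0.4, 0, 0.3, 0, 0, 0, 0, 0, 0, 0, 0, 0, -0.2, 0, 0, 0, 0, -1, 0, 0, 0, 0, -1, 0, 0, 0, 0, -1, 0, 0, 0, 0], newtons=60)

```text
clock: 23.27
position: [0.4887, 0.3355, 0.0437]
tool_rot: [-3.14, 0.001, -1.529]
force: [-1.7, -0.2, 7.8]
grip_width: 0.0272
```

Call:
carry_out(deltas=[-1, 0, 0, -0.5, 0, -1, 0, 0, -1.5, 0, -1, 0, 0, -2.5, 0, -1, 0, 0, -3, -4, -1, 0, 0, -3, -4, -1, 0, 0, -3, 0, -1, 0, 0, -2, 0, -1, 0, 0, -1, 0, -1, 0, 0, 0, 0, -1, 0, 0, 0, 0])

```text
clock: 24.1
position: [0.4879, 0.3348, 0.2068]
tool_rot: [3.141, -0.0, -1.39]
force: [0.2, 0.1, -5.5]
grip_width: 0.0274
```

```bash
python3 - <<'E'
from h import *
from scipy.spatial.transform import Rotation as Ro
cal=calibration("wrist");s=st();T=Ro.from_euler('xyz',s['tool_rot']).as_matrix()
im=grab_frame("wrist"); cv2.imwrite("pics/w20.png",im[:,:,::-1])
a=cv2.cvtColor(im,cv2.COLOR_RGB2GRAY)[:,265:275].astype(float).mean(1)
d=np.diff(a); print([int(i) for i in np.where(abs(d[70:250])>12)[0]+70])
E
```

```text
t 24.1 [0.4879 0.3348 0.2068] yaw -79.62193558960836 F [ 0.2085  0.1069 -5.4713] w 0.0274
carrier x,y 0.1078 0.5871 Fx,Fy 0.22442053124376543 0.0674489107741203
[70, 71, 73, 74, 75, 76, 85, 86, 125, 160, 161, 187, 192, 193, 224]
```

View pics/w20.png

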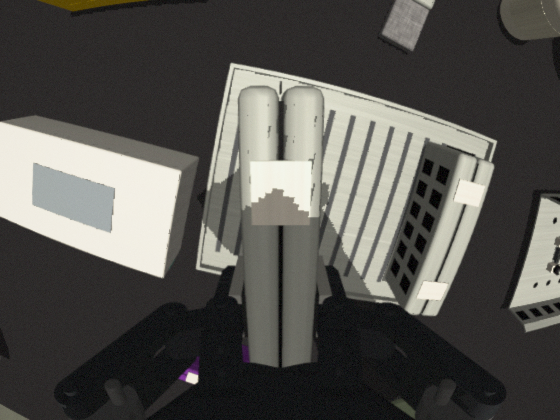

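```bash
python3 - <<'E'
from h import *
from scipy.spatial.transform import Rotation as Ro
cal=calibration("wrist");s=status.observe();T=Ro.from_euler('xyz',s['tool_rot']).as_matrix();p=s['position']
for q,dz in (((280,162),.0424),((280,160),.0403),((280,88),.0424),((280,86),.0403),((280,227.5),.0424),((280,224),.0403)):
    print(q,(T.T@(onz(cal,q,p[2]+dz,True)-p))[1])
X=(.4325+.0025)*ex+(.010-.346)*ey; D=X-p[:2]; print(X,'tool x',-D@ey,'tool y',-D@ex)
E
```

```text
(280, 162) -0.0642171452904913
(280, 160) -0.06444974465151135
(280, 88) -0.08716088495446898
(280, 86) -0.0878532333732773
(280, 227.5) -0.042145329619690204
(280, 224) -0.042547093686473206
[ 0.4886 -0.2519] tool x 0.5769831722628209 tool y 0.10499830796485976
```

Call:
carry_out(deltas=[-1, 1.5, 0.3, 0, 0, -1, 3, 0.6, 0, 0, -1, 3.5, 0.6, 0, 0, -1, 3.5, 0.6, 0, 0, -1, 3.5, 0.6, 0, 0, -1, 3.5, 0.6, 0, 0, -1, 3.5, 0.6, 0, 0, -1, 3.5, 0.6, 0, 0, -1, 3.5, 0.6, 0, 0, -1, 3.5, 0.6, 0, 0, -1, 3.5, 0.6, 0, 0, -1, 3.5, 0.6, 0, 0, -1, 3.5, 0.6, 0, 0, -1, 3.5, 0.6, 0, 0, -1, 3.5, 0.6, 0, 0, -1, 3.5, 0.6, 0, 0, -1, 3, 0.6, 0, 0, -1, 1.2, 0.6, 0, 0, -1, 0, 0, 0, 0, -1, 0, 0, 0, 0])

```text
clock: 25.82
position: [0.4876, -0.252, 0.2058]
tool_rot: [3.139, 0.001, -1.391]
force: [-0.7, 0.5, -3.6]
grip_width: 0.0275
```

```bash
python3 - <<'E'
from h import *
im=grab_frame("wrist"); cv2.imwrite("pics/w21.png",im[:,:,::-1]);st()
E
```

```text
t 25.87 [ 0.4881 -0.251   0.2061] yaw -79.62695511510644 F [-0.1713  0.8185 -3.7773] w 0.0273
carrier x,y 0.0022 0.011 Fx,Fy -0.020636762976419233 0.8359395043391767
```

View pics/w21.png

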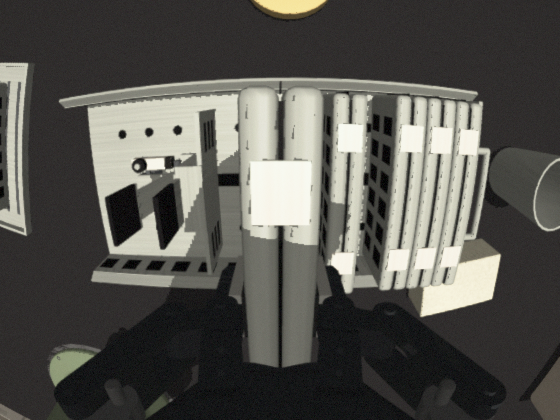

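Call:
carry_out(deltas=[-1, -0.7, 0, 1.5, 0, -1, 0, 0, 2.5, 0, -1, 0, 0, 2.5, 0, -1, 0, 0, 2, 0, -1, 0, 0, 0.6, 0, -1, 0, 0, 0, 0])

```text
clock: 26.37
position: [0.4868, -0.2433, 0.1148]
tool_rot: [3.139, 0.002, -1.388]
force: [-0.6, 0.1, -3.5]
grip_width: 0.0275
```

Call:
carry_out(deltas=[-1, 0, 0, 0.5, 0, -1, 0, 0, 0.5, 0, -1, 0, 0, 0.5, 0, -1, 0, 0, 0, 0])

```text
clock: 26.7
position: [0.4874, -0.2444, 0.1009]
tool_rot: [3.142, 0.0, -1.39]
force: [-0.9, 0.0, -4.3]
grip_width: 0.0271
```

```bash
python3 - <<'E'
from h import *
st()
E
```

```text
t 26.7 [ 0.4874 -0.2444  0.1009] yaw -79.61296950954834 F [-0.9025  0.0254 -4.2991] w 0.0271
carrier x,y 0.0028 0.0175 Fx,Fy -0.8830733083272594 0.18802714491340453
```

No contact so far; continuing down.

Call:
carry_out(deltas=[-1, 0, 0, 0.6, 0, -1, 0, 0, 0.6, 0, -1, 0, 0, 0, 0])

```text
clock: 26.95
position: [0.487, -0.2444, 0.0882]
tool_rot: [3.141, 0.001, -1.39]
force: [-1.0, 1.0, -4.9]
grip_width: 0.0269
```

Call:
carry_out(deltas=[-1, 0, 0, 0.6, 0, -1, 0, 0, 0.6, 0, -1, 0, 0, 0, 0])

```text
clock: 27.2
position: [0.487, -0.2443, 0.0761]
tool_rot: [3.14, 0.001, -1.39]
force: [-0.0, 0.2, -4.2]
grip_width: 0.0269
```

Call:
carry_out(deltas=[-1, 0, 0, 0.6, 0, -1, 0, 0, 0.4, 0, -1, 0, 0, 0, 0])

```text
clock: 27.45
position: [0.4872, -0.2444, 0.0664]
tool_rot: [3.141, 0.001, -1.39]
force: [-0.4, 0.7, -3.7]
grip_width: 0.0278
```

Call:
carry_out(deltas=[-1, 0, 0, 0.3, 0, -1, 0, 0, 0.3, 0, -1, 0, 0, 0, 0])

```text
clock: 27.7
position: [0.4873, -0.2444, 0.0608]
tool_rot: [3.141, 0.0, -1.39]
force: [-0.9, -0.3, -4.6]
grip_width: 0.0275
```

Call:
carry_out(deltas=[-1, 0, 0, 0.2, 0, -1, 0, 0, 0.1, 0, -1, 0, 0, 0, 0])

```text
clock: 27.95
position: [0.4875, -0.2445, 0.0582]
tool_rot: [3.142, 0.0, -1.39]
force: [-0.5, 0.7, -3.3]
grip_width: 0.0272
```

Call:
carry_out(deltas=[-1, 0, 0, 0.1, 0, -1, 0, 0, 0, 0])

```text
clock: 28.12
position: [0.4876, -0.2446, 0.0578]
tool_rot: [-3.141, -0.0, -1.39]
force: [-2.8, 0.8, 6.0]
grip_width: 0.0275
```

Call:
carry_out(deltas=[-0.28, 0, 0, 0, 0, -0.2, 0, 0, 0, 0, -0.15, 0, 0, 0, 0, -0.15, 0, 0, 0, 0])

```text
clock: 28.45
position: [0.4876, -0.2446, 0.0574]
tool_rot: [-3.141, -0.0, -1.39]
force: [-0.2, -0.3, 0.0]
grip_width: 0.0367
```

```bash
python3 - <<'E'
from h import *
im=grab_frame("wrist"); cv2.imwrite("pics/w22.png",im[:,:,::-1]);st()
E
```

```text
t 28.5 [ 0.4876 -0.2446  0.0573] yaw -79.61693457786399 F [ 0.0131  0.6543 -0.2138] w 0.0365
carrier x,y 0.0029 0.0174 Fx,Fy 0.13110762897631165 0.6412102386997185
```

View pics/w22.png

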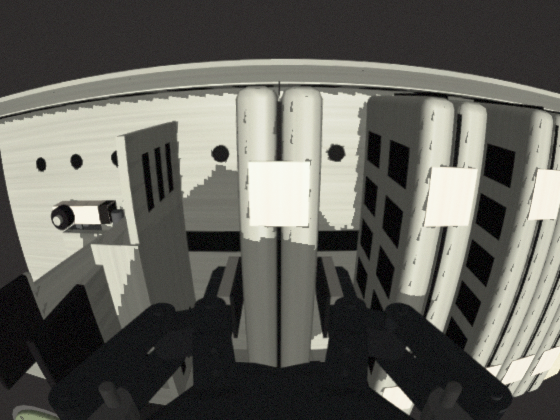

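Call:
carry_out(deltas=[-0.12, 0, 0, -0.5, 0, -0.12, 0, 0, -1, 0, -0.12, 0, 0, -1.5, 0, -0.12, 0, 0, -2.5, 0, -0.12, 0, 0, -3, 0, -0.12, 0, 0, -3, 0, -0.12, 0, 0, -2, 0, 0.3, 0, 0, 0, 0, 1, 0, 0, 0, 0])

```text
clock: 29.25
position: [0.488, -0.2448, 0.194]
tool_rot: [-3.139, -0.001, -1.39]
force: [-0.4, -0.1, -0.6]
grip_width: 0.0601
```

```bash
python3 - <<'E'
from h import *
im=grab_frame("wrist"); cv2.imwrite("pics/w23.png",im[:,:,::-1]);st()
cal=calibration("wrist")
for m in mark_of("wrist","grip")[:2]: 
    X=onz(cal,m['xy'],.124,True)[:2];print(m['p'],m['xy'],X@ex-.4325,X@ey+.346)
E
```

```text
t 29.3 [ 0.4875 -0.2445  0.1928] yaw -79.61693598858778 F [ 0.4576 -0.2229 -0.0042] w 0.0677
carrier x,y 0.0027 0.0174 Fx,Fy 0.40983343610615525 -0.3019009604236506
0.95 [147.6, 224.5] -0.0002659292231259047 0.11470258229416416
```

View pics/w23.png

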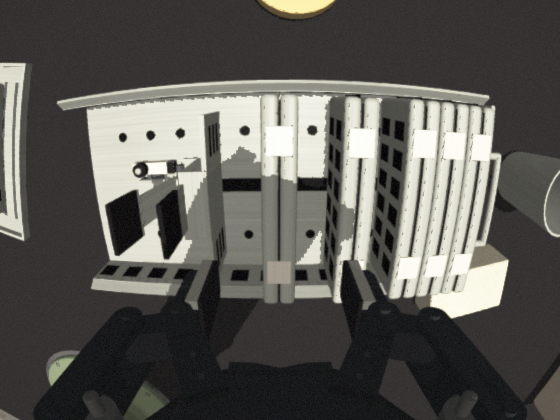

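Call:
carry_out(deltas=[1, -1.5, 0.1, 0, 0, 1, -2.5, 0.1, 0, 0, 1, -2.5, 0, 0, 0, 1, -2, 0, 0, 0, 1, -0.8, 0, 0, 0, 1, 0, 0, 1, 0, 1, 0, 0, 1.5, 0, 1, 0, 0, 1.5, 0, 1, 0, 0, 0, 0])

```text
clock: 30.1
position: [0.4673, -0.1538, 0.1493]
tool_rot: [3.138, 0.002, -1.39]
force: [-1.2, -0.2, -0.1]
grip_width: 0.0856
```

```bash
python3 - <<'E'
from h import *
im=grab_frame("wrist"); cv2.imwrite("pics/w24.png",im[:,:,::-1]);st()
E
```

```text
t 30.15 [ 0.4678 -0.1539  0.1507] yaw -79.65894046240572 F [ 0.4183 -0.1798 -0.101 ] w 0.0852
carrier x,y -0.0002 0.1101 Fx,Fy 0.378970567712347 -0.25239422500128106
```

View pics/w24.png

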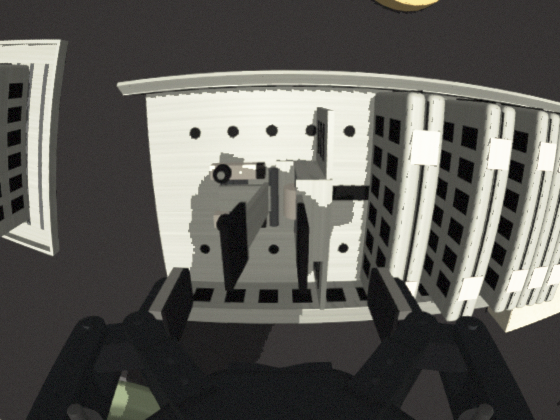

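Call:
carry_out(deltas=[1, 0, 0, 1.5, 0, 1, 0, 0, 1.8, 0, 1, 0, 0, 0.9, 0, 1, 0, 0, 0, 0, 0.4, 0, 0, 0, 0, 0.1, 0, 0, 0, 0, -0.1, 0, 0, 0, 0, -0.2, 0, 0, 0, 0], newtons=30)

```text
clock: 30.82
position: [0.4692, -0.1526, 0.1113]
tool_rot: [-3.14, 0.001, -1.389]
force: [-2.4, 8.8, 6.8]
grip_width: 0.0393
```

```bash
python3 - <<'E'
from h import *
st()
E
```

```text
t 30.82 [ 0.4692 -0.1526  0.1113] yaw -79.57885450358081 F [-2.4058  8.7535  6.8422] w 0.0393
carrier x,y 0.0014 0.1111 Fx,Fy -0.7845260577537191 9.044170693809205
```

Call:
carry_out(deltas=[-0.25, 0, 0, 0, 0, -0.35, 0, 0, 0, 0, -1, 0, 0, 0, 0, -1, 0, 0, 0, 0, -1, 0, 0, 0, 0])

```text
clock: 31.23
position: [0.47, -0.1557, 0.1119]
tool_rot: [-3.139, -0.003, -1.391]
force: [1.0, -14.3, 8.5]
grip_width: 0.027
```

```bash
python3 - <<'E'
from h import *
st()
im=grab_frame("wrist"); cv2.imwrite("pics/w25.png",im[:,:,::-1])
E
```

```text
t 31.23 [ 0.47   -0.1557  0.1119] yaw -79.70202565660826 F [  1.037  -14.3347   8.5232] w 0.027
carrier x,y 0.0016 0.108 Fx,Fy -1.5702730661775686 -14.286166775337337
```

View pics/w25.png

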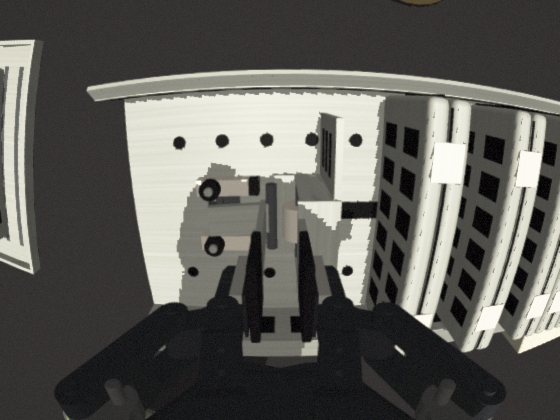

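Call:
carry_out(deltas=[-1, 0.2, 0, 0, 0, -1, 0.4, 0, 0, 0, -1, 0.5, 0, 0, 0, -1, 0.5, 0, 0, 0, -1, 0.5, 0, 0, 0, -1, 0.5, 0, 0, 0, -1, 0.5, 0, 0, 0, -1, 0.4, 0, 0, 0, -1, 0.4, 0, 0, 0, -1, 0.4, 0, 0, 0, -1, 0.4, 0, 0, 0, -1, 0.4, 0, 0, 0, -1, 0.4, 0, 0, 0, -1, 0.4, 0, 0, 0, -1, 0, 0, 0, 0])

```text
clock: 32.53
position: [0.481, -0.2141, 0.1119]
tool_rot: [-3.138, -0.004, -1.391]
force: [4.7, -13.1, 3.8]
grip_width: 0.0269
```

```bash
python3 - <<'E'
from h import *
st()
im=grab_frame("wrist"); cv2.imwrite("pics/w26.png",im[:,:,::-1])
E
```

```text
t 32.53 [ 0.481  -0.2141  0.1119] yaw -79.70413027701359 F [  4.7048 -13.0832   3.8142] w 0.0269
carrier x,y 0.0019 0.0485 Fx,Fy 2.2633561322401734 -13.718003435187299
```

View pics/w26.png

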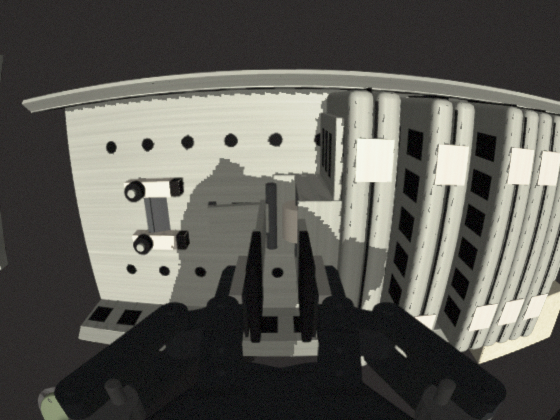

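Call:
carry_out(deltas=[-1, 0.2, 0, 0, 0, -1, 0.4, 0, 0, 0, -1, 0.4, 0, 0, 0, -1, 0.4, 0, 0, 0, -1, 0.4, 0, 0, 0, -1, 0.4, 0, 0, 0, -1, 0.4, 0, 0, 0, -1, 0.4, 0, 0, 0, -1, 0.3, 0, 0, 0, -1, 0.2, 0, 0, 0, -1, 0, 0, 0, 0])

```text
clock: 33.5
position: [0.4874, -0.2478, 0.112]
tool_rot: [-3.138, -0.003, -1.39]
force: [5.7, -10.4, 3.1]
grip_width: 0.027
```

```bash
python3 - <<'E'
from h import *
st()
im=grab_frame("wrist"); cv2.imwrite("pics/w27.png",im[:,:,::-1])
E
```

```text
t 33.5 [ 0.4874 -0.2478  0.112 ] yaw -79.65709704539445 F [  5.6798 -10.3722   3.1097] w 0.027
carrier x,y 0.0021 0.0142 Fx,Fy 3.712174966167353 -11.227743559356446
```

View pics/w27.png

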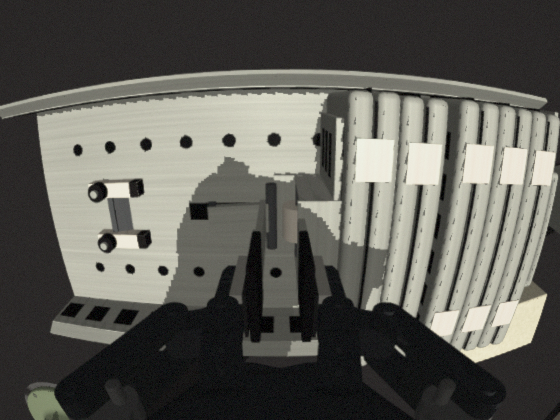

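Remaining gap about 10 mm; easing on until the row closes.

Call:
carry_out(deltas=[-1, 0.2, 0, 0, 0, -1, 0.2, 0, 0, 0, -1, 0.2, 0, 0, 0, -1, 0.2, 0, 0, 0, -1, 0, 0, 0, 0])

```text
clock: 33.97
position: [0.4887, -0.2552, 0.112]
tool_rot: [-3.138, -0.003, -1.39]
force: [4.7, -7.3, 4.8]
grip_width: 0.0273
```

Call:
carry_out(deltas=[-1, 0.15, 0, 0, 0, -1, 0.15, 0, 0, 0, -1, 0, 0, 0, 0])

```text
clock: 34.22
position: [0.4888, -0.2555, 0.112]
tool_rot: [-3.14, 0.001, -1.388]
force: [-1.6, 11.2, 17.9]
grip_width: 0.0261
```

```bash
python3 - <<'E'
from h import *
st()
im=grab_frame("wrist"); cv2.imwrite("pics/w28.png",im[:,:,::-1])
E
```

```text
t 34.22 [ 0.4888 -0.2555  0.112 ] yaw -79.54948370547079 F [-1.6251 11.2102 17.861 ] w 0.0261
carrier x,y 0.0021 0.0064 Fx,Fy 0.42721801617630406 11.319310411024386
```

View pics/w28.png

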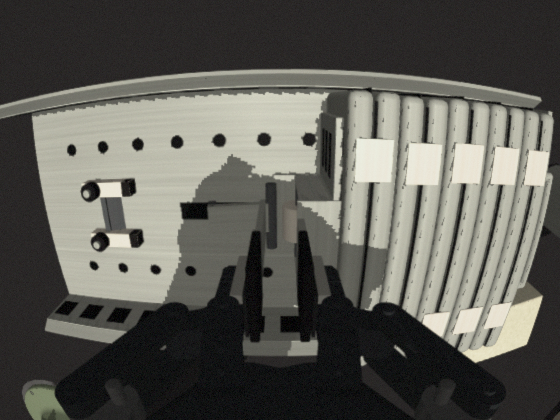

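Call:
carry_out(deltas=[-1, -0.1, 0, 0, 0, -0.3, 0, 0, 0, 0, -0.2, -0.1, 0, 0, 0, -0.1, -0.2, 0, 0, 0, 0, -0.2, 0, 0, 0, 0.1, -0.1, 0, 0, 0, 0.3, 0, 0, 0, 0, 0.7, 0, 0, 0, 0, 1, 0, 0, 0, 0, 1, 0, 0, 0, 0, 1, 0, 0, 0, 0])

```text
clock: 35.18
position: [0.4865, -0.2501, 0.1104]
tool_rot: [-3.141, -0.0, -1.39]
force: [-0.4, -0.0, 0.7]
grip_width: 0.0854
```

```bash
python3 - <<'E'
from h import *
st()
im=grab_frame("wrist"); cv2.imwrite("pics/w29.png",im[:,:,::-1])
E
```

```text
t 35.18 [ 0.4865 -0.2501  0.1104] yaw -79.6338029942018 F [-0.3911 -0.0151  0.7261] w 0.0854
carrier x,y 0.0008 0.0121 Fx,Fy -0.3873726892045017 0.055766253005188345
```

View pics/w29.png

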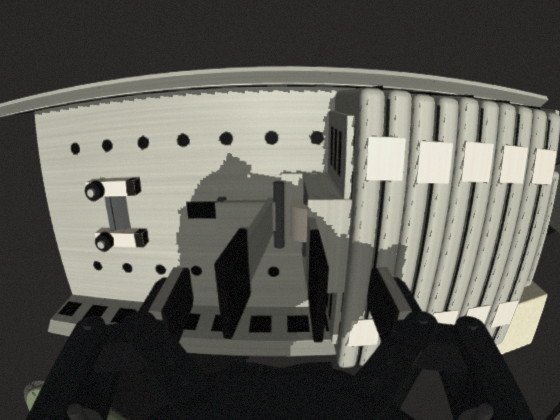

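Fingers are clear of the grip; raise straight up and check.

Call:
carry_out(deltas=[1, 0, 0, -1, 0, 1, 0, 0, -2, 0, 1, 0, 0, -3, 0, 1, 0, 0, -3, 0, 1, 0, 0, -3, 0, 1, 0, 0, -3, 0, 1, 0, 0, -2, 0, 1, 0, 0, 0, 0, 1, 0, 0, 0, 0])

```text
clock: 35.98
position: [0.4867, -0.25, 0.2818]
tool_rot: [-3.14, -0.001, -1.39]
force: [0.1, -0.2, -0.0]
grip_width: 0.0851
```

```bash
python3 - <<'E'
from h import *
st()
cal=calibration("wrist");im=grab_frame("wrist"); cv2.imwrite("pics/w30.png",im[:,:,::-1])
for m in mark_of("wrist","grip")[:1]:
    X=onz(cal,m['xy'],.124,True)[:2];print(m['p'],m['xy'],X@ex-.4325,X@ey+.346)
im=grab_frame("scene"); cv2.imwrite("pics/s30.png",cv2.resize(im[100:300,130:400,::-1],None,fx=2.9,fy=2.9,interpolation=cv2.INTER_CUBIC))
E
```

```text
t 35.98 [ 0.4867 -0.25    0.2818] yaw -79.62454474315572 F [ 0.1098 -0.1961 -0.0098] w 0.0851
carrier x,y 0.001 0.0122 Fx,Fy 0.07258323557446399 -0.21272680841667463
0.87 [278.0, 186.2] 0.0021225673762843567 0.01279579935313796
```

View pics/w30.png

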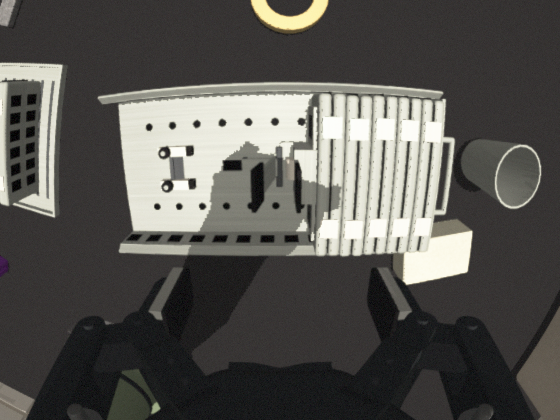

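View pics/s30.png

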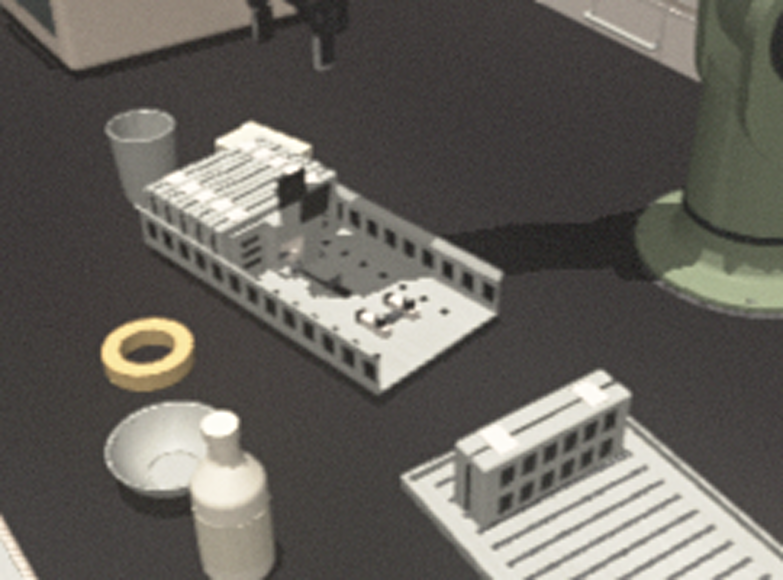

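The wrist picture shows one closed, level row of five cassettes (columns 318–440), with the follower seated against it. The fingers are clear and the thick cassette stands untouched on the tray.

```bash
python3 - <<'E'
from h import *
print(job.job_done()); st()
E
```

```text
the job is handed in; nothing more can be done
None
the job is handed in; nothing more can be done
```

The job is handed in at about 36 s of the 72 s allowed. Both slim cassettes are in the carrier behind the original three, and the follower is closed on the row. No verdict was reported.

- **Parking the follower:** I drew it back until it met the stop block at about 21 N, well under the 45 N limit. I then backed off and let the catch take it, and the force on the gripper fell to about zero.
- **First slim cassette:** it touched the near wall's lip on the way in and tilted a few degrees in the grip. I shifted it a few millimetres, and it levelled when lowered onto the floor. While releasing it, one finger pressed the third loaded cassette at about 7 N toward the stop plate. No movement of that cassette showed in the pictures.
- **Second slim cassette:** it went in without touching anything until the floor.
- **Closing:** I eased the follower in at about 60 mm/s or slower until the force reversed, which showed the row was closed, then released the grip.

The last pictures show five upright cassettes in one closed row, the thick one still on the tray, and the nearby items in view where they were. The camera estimate puts the grip at carrier y ≈ 0.013 m (nominal 0.0105, limit 0.0165). The gripper's travel between its start and end grips also matches a closed row to within 1 mm. I measured the first slim cassette at about 1 mm off the middle line once it was placed, but I judged the second one only by eye.

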